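# Load, stir and lock the bead mill

## Robot

A 6-joint arm with a two-finger parallel gripper is mounted at the origin on the work surface. World frame = base frame: x ahead of the robot, y to its left, z up, the work surface at z = 0. Lengths are in m, angles in degrees, forces in N, time in s.
With the tool pointing down it reaches from about 0.3 to 0.75 m from the base axis. Payload 8.5 kg.
Tool frame: the origin (TCP) lies midway between the tips of the shut fingers; the grasp point (between the pads) lies 19 mm behind it (env.grasp_offset is the distance from the TCP to the grasp point, in m); z points along the fingers, y is the line along which they close (so a half turn about z gives the same grasp; the last joint's range is limited). The gripper opens to 85 mm and grips with 20 to 120 N. Pads are 22 mm wide; open, the fingers measure 114 mm over their backs; the gripper's body (76 mm by 85 mm) begins 54 mm behind the grasp point. The pads swing forward as they close: fully open they stand 13 mm farther back than shut.
Start: joints at [63.352, 21.807, 74.336, -0, 83.858, -12.336], TCP at [0.136, 0.533, 0.231] pointing down, gripper open.
Joint ranges: [-178.18, 178.18], [-50.72, 133.34], [12.68, 142.11], [-81.47, 261.47], [9.98, 163.14], [-165.26, 165.26]. Speed limits (degrees/s): [136.94, 136.94, 180, 180, 180, 180].

## Interface

Orientations are given as a 3x3 rotation matrix whose columns are the frame's x, y, z axes.
In Python, from rig import env gives the robot as it stands.
- The arm moves only by the tool servo_tool, never from a script. Its argument "deltas" is text: rows parted by semicolons, each of 7 numbers parted by spaces: the opening, from 0 (shut) to 1 (fully open), then the shift along the tool's x, y, z in mm, then the turn, a rotation vector about the tool's x, y, z in rad. A call has 1 to 8 rows; each row shifts and turns the commanded pose from where the row before left it, along the tool's axes as they then stand; what a row does not reach is not made up. A row lasts 1/12 s, in which the tool goes at most 41.7 mm and 7.16 degrees, less where a joint would pass 70% of its speed; a pose out of reach is approached as far as the arm can. A call is refused whole if a number of a shift passes 41.7 or a number of a turn 0.125, either way. A call with a gripper value outside its range is refused whole. The fingers move at their own pace and stop on an object; "newtons" is the grip in N (left out, the last holds). Time passes only in rows, so rows that do not move let the fingers close. It gives the time, the measured TCP pose, the force, the opening and the grip force at its end, in the units of the state.
- env.observe(): the state, without advancing time (a new reading comes with each control period).
- env.get_image(name): name is "scene" or "top" or "wrist"; returns a dict with "img" (480x640x3 uint8, red, green, blue), "depth" (480x640 float32, m along the optical axis (not along the pixel's ray), 0 where there is no reading), "camera_matrix" (3x3 intrinsics, pixels), "world_to_cam" (4x4, takes a point from world to camera coordinates). Camera axes: x right, y down, z forward; pixel columns grow to the right and rows downward; lengths in m; the calibration is good to about 2 mm. A picture is of the moment at which its call begins.
- env.close_job(): hands the job in; it is judged then, once.
Trained networks look in a picture, given as the dict that the camera call returned (one of the last four; its "shot" number tells which), for a name from the list of things; names that differ only in an ending like _2 or _b are one class to them, and where a whole thing is asked for, a point or a joint stands for the part that bears it (a point fixed in the world has none). Each returns a list of dicts, best first, with "conf" (0 to 1); they miss things now and then, are a little off and sometimes report something else, mostly with a low value. They report only what shows in the picture. A call takes as long as a camera call. They do not tell look-alikes from the thing itself.
- env.spot_in(name, picture): "bbox" ([centre column, centre row, width, height] in pixels, round what is visible of it).
- env.spot_point(name, picture): "uv" ([column, row] in pixels: a listed point, or the origin of a listed thing).
The state is a dict: "time_s": time; "q": joint angles; "qvel": joint speeds; "joint_efforts": joint torques, N m; "position": TCP position; "tool_rot": TCP orientation; "ft_force": force on the tool from outside, world axes, zero at the start; "wrist_torque": the same for the moment, N m; "grip_width": finger opening in m; "gripper_force": force on a finger pad.
Only numpy, scipy, OpenCV 4.12 (cv2) and the standard library are available. Lean on these libraries where they do the work, as an engineer would, in place of code of your own. Each camera call takes 0.05 s, during which the arm holds its last target. There are 200 camera calls.

## Task

Put all the sample tablets from the blue mat into the steel jar of the bead mill, then take the stirring rod from its stand and, with its foot right down among the beads, stir round and round, two full turns or more, until every bead has clearly shifted from where it lay at the start. Stand the rod back upright in its stand, fold the lid fully shut, and then turn the lock collar clockwise all the way to its stop at the green mark. Leave the culture flask, the bottle and the tip box alone.

Things in the scene. Friction and masses are not known exactly. Their poses are not given: they have to be found in the camera images.
- mill: fixed bead mill, white housing 250 (x) by 180 (y) by 100 mm high, grey control panel at its front (-x). Origin on the bench under the jar's axis, z up. Round steel jar: inner radius 48 mm, outer 52 mm, inner floor 60 mm and rim 115 mm above the bench; white beads lie in it. The lid's hinge is on the mill's +y side; when shut, the lid's thumb tab is on the -y side
- lid (a joint): the mill's round aluminium lid (radius 56 mm, 10 mm thick, 0.3 kg): 0 = fully shut on the jar, grows as it folds open, at most 2.2 rad; it starts standing open. A stiff hinge (0.3 N m) holds it wherever it is left
- lid_hinge (a point): point on the lid's hinge axis, midway along it, 121 mm above the bench, 68 mm from the jar's axis on the mill's own +y side (the axis runs along the mill's x)
- lid_tab (a point): middle of the outer face of the black thumb tab (44 mm wide, 10 mm thick) at the lid's free edge: 138 mm from the hinge axis, 5 mm off the lid's mid-plane (which holds the hinge axis); the tab ends 152 mm from the axis. The outer face is on top when shut (126 mm above the bench) and faces away from the jar while the lid stands open
- collar (a joint): lock collar captive on the middle of the lid: 0 = unlocked (white dot of the red bar at the red mark), grows clockwise as seen from above with the lid shut, 1.2 rad = the stop, with the white dot at the green locked mark; starts between 0 and 0.25. Friction 0.12 N m
- collar_grip (a point): middle of the red grip bar on the collar, on the collar's axis; the bar is 72 mm long along this point's x, 14 mm wide along its y, 22 mm high: 6 mm of it above this point, 16 mm below, down to the round collar of radius 34 mm. 156 mm above the bench with the lid shut
- mat: blue flat silicone mat on the bench, 150 by 150 mm, 3 mm thick, fixed; origin at the centre of its underside. The sample tablets lie on it
- rod: loose stirring rod, 70 g, standing upright in its stand: round steel shaft 10 mm thick and 94 mm long, then a square blue handle 18 by 18 mm (sides along the rod's x and y) from 94 to 146 mm, then a round blue end knob 23 mm across up to 155 mm. Origin at the foot of the shaft (the stirring end), on the axis; z along the rod towards the knob
- stand: fixed steel rod stand: round foot of radius 36 mm with an upright sleeve of outer radius 10.5 mm, bore 13 mm across, flaring to 25 mm across at the mouth; the bore's floor is 13 mm and the mouth 60 mm above the bench. Origin on the bench on the bore's axis
- flask: bystander: small clear culture flask lying flat, about 107 by 46 by 27 mm, pink medium, blue cap; origin under its middle
- medium: bystander: red-pink medium bottle, 68 mm across and 140 mm high; origin under its middle
- tipbox: bystander: clear pipette tip box with yellow top, 120 by 85 by 57 mm; origin under its middle
- tablet1: pressed reddish-brown sample tablet, a flat cylinder 18 mm across and 10 mm high, 10 g, loose; origin at the centre of its underside, z its axis. Three to five are there at a start
- tablet2: pressed reddish-brown sample tablet, a flat cylinder 18 mm across and 10 mm high, 10 g, loose; origin at the centre of its underside, z its axis. Three to five are there at a start
- tablet3: pressed reddish-brown sample tablet, a flat cylinder 18 mm across and 10 mm high, 10 g, loose; origin at the centre of its underside, z its axis. Three to five are there at a start
- tablet4: pressed reddish-brown sample tablet, a flat cylinder 18 mm across and 10 mm high, 10 g, loose; origin at the centre of its underside, z its axis. Three to five are there at a start
- tablet5: pressed reddish-brown sample tablet, a flat cylinder 18 mm across and 10 mm high, 10 g, loose; origin at the centre of its underside, z its axis. Three to five are there at a start
- bead1_center (a point): centre of a white ceramic grinding bead, a loose ball 16 mm across, 14 g, lying in the jar
- bead2_center (a point): centre of a white ceramic grinding bead, a loose ball 16 mm across, 14 g, lying in the jar
- bead3_center (a point): centre of a white ceramic grinding bead, a loose ball 16 mm across, 14 g, lying in the jar
- bead4_center (a point): centre of a white ceramic grinding bead, a loose ball 16 mm across, 14 g, lying in the jar
- bead5_center (a point): centre of a white ceramic grinding bead, a loose ball 16 mm across, 14 g, lying in the jar
- bead6_center (a point): centre of a white ceramic grinding bead, a loose ball 16 mm across, 14 g, lying in the jar
- bead7_center (a point): centre of a white ceramic grinding bead, a loose ball 16 mm across, 14 g, lying in the jar
Not all that is in view belongs to the job. There is more than one size of the stand; the job needs the smallest.

How it is judged (in metres and radians):
On the way, in this order (a step that is already met when the one before it is completed fails the run):
1. all the tablets that are there lie in the jar (horizontal distance between each of tablet1, tablet2, tablet3, tablet4, tablet5 and mill below 0.048 m and z of tablet1 in the frame of mill between 0.054 and 0.112 m and z of tablet2 in the frame of mill between 0.054 and 0.112 m and z of tablet3 in the frame of mill between 0.054 and 0.112 m and z of tablet4 in the frame of mill between 0.054 and 0.112 m and z of tablet5 in the frame of mill between 0.054 and 0.112 m), for 0.2 s.
2. the rod's foot is among the beads (no higher than 14 mm over the jar's floor), more than 10 mm to the side of the jar's axis away from the mill's front panel (horizontal distance between rod and mill below 0.048 m and z of rod in the frame of mill between 0.054 and 0.074 m and x of rod in the frame of mill above 0.01 m), for 0.02 s.
3. the rod's foot, still among the beads, has come round to the side towards the mill's front panel (horizontal distance between rod and mill below 0.048 m and z of rod in the frame of mill between 0.054 and 0.074 m and x of rod in the frame of mill below -0.01 m), for 0.02 s.
4. the rod's foot, still among the beads, has come round again to the side away from the front panel (all of step 2), for 0.02 s.
5. the rod's foot, still among the beads, has come round once more to the side towards the front panel, and every bead is more than 10 mm from where it lay at the start (all of step 3 and distance of each of bead1_center, bead2_center, bead3_center, bead4_center, bead5_center, bead6_center, bead7_center from where it was at the start of the episode above 0.01 m), for 0.02 s.
6. the rod stands in its stand (horizontal distance between rod and stand below 0.01 m and height (world z) of rod below 0.03 m and angle between rod's own z axis and vertical below 0.25 rad), for 0.2 s.
7. the lid is shut (value of joint lid below 0.05 rad), for 0.2 s.
8. the lock collar is at its locked mark (value of joint collar above 1.1 rad), for 0.2 s.
At the end, for the whole second after the job is handed in: All tablets present and all seven beads lie inside the jar; the rod stands in its stand's bore (foot within 10 mm of the bore's axis and less than 30 mm above the bench, leaning less than 0.25 rad) at rest; the lid is shut to within 0.05 rad; the collar is turned past 1.1 rad of its 1.2 rad (all of step 1 and all of step 6 and horizontal distance between each of bead1_center, bead2_center, bead3_center, bead4_center, bead5_center, bead6_center, bead7_center and mill below 0.048 m and z of bead1_center in the frame of mill between 0.054 and 0.112 m and z of bead2_center in the frame of mill between 0.054 and 0.112 m and z of bead3_center in the frame of mill between 0.054 and 0.112 m and z of bead4_center in the frame of mill between 0.054 and 0.112 m and z of bead5_center in the frame of mill between 0.054 and 0.112 m and z of bead6_center in the frame of mill between 0.054 and 0.112 m and z of bead7_center in the frame of mill between 0.054 and 0.112 m and linear speed of rod below 0.02 m/s and value of joint lid below 0.05 rad and value of joint collar above 1.1 rad); the robot touches nothing.
It fails at once if the culture flask is disturbed (moved more than 30 mm or tipped) (distance of flask from where it was at the start of the episode above 0.03 m or angle between flask's own z axis and vertical above 0.4 rad).
It fails at once if the medium bottle is disturbed (moved more than 30 mm or tipped) (distance of medium from where it was at the start of the episode above 0.03 m or angle between medium's own z axis and vertical above 0.4 rad).
It fails at once if the tip box is disturbed (moved more than 30 mm or tipped) (distance of tipbox from where it was at the start of the episode above 0.03 m or angle between tipbox's own z axis and vertical above 0.4 rad).
Of tablet1, tablet2, tablet3, tablet4, tablet5 only 3 to 5 are there at a start; the rules pass over those that are not, and their reading is None.
At some moment in a run one of tablet1, tablet2, tablet3, tablet4, tablet5 may be knocked a few centimetres aside while the robot is not near it.
Once in a run the grip may slacken for a moment while it holds something.
It also fails if it takes over 210 s, if anything falls off the work surface, if the arm or the gripper's body presses on something with over 40 N, if the wrist force passes 120 N, or if a joint passes its speed limit or range.

## Working session

There is one attempt and no reset: what is moved stays moved. The work goes in short steps, Python scripts to look and compute and a tool call to move; the robot and the scene stay as the last step left them, time stands still between calls to the robot, and variables do not carry over. Pictures are saved under pics/ and viewed, at most 14 in all, crops included, and the job is handed in when it is done.

Besides the shell and the picture viewer there is one more tool, called after "Request:" as name(argument=value, ...) on one line, values as JSON. servo_tool: Moves the arm, as the interface text tells. Its arguments: {"type":"object","properties":{"deltas":{"type":"string"},"newtons":{"type":"number"}},"required":["deltas"]}

```bash
ls; mkdir -p pics; cat > h.py <<'E'
import numpy as np, cv2
from rig import env
def shot(name):
    return env.get_image(name)
def save(p,fn,crop=None,scale=1):
    im=p["img"][...,::-1]
    if crop: im=im[crop[1]:crop[3],crop[0]:crop[2]]
    if scale!=1: im=cv2.resize(im,None,fx=scale,fy=scale,interpolation=cv2.INTER_CUBIC)
    cv2.imwrite("pics/"+fn,im)
def ray(p,uv):
    K=np.array(p["camera_matrix"]);T=np.array(p["world_to_cam"]);R=T[:3,:3];t=T[:3,3]
    d=R.T@np.linalg.inv(K)@np.array([uv[0],uv[1],1.]); return -R.T@t,d
def onz(p,uv,z):
    c,d=ray(p,uv); return c+d*(z-c[2])/d[2]
def dep(p,uv):
    c,d=ray(p,uv); u,v=int(round(uv[0])),int(round(uv[1]))
    z=np.median(p["depth"][max(v-1,0):v+2,max(u-1,0):u+2]); return c+d*z
def tri(p,a,q,b):
    c1,d1=ray(p,a);c2,d2=ray(q,b)
    A=np.stack([d1,-d2],1);s=np.linalg.lstsq(A,c2-c1,rcond=None)[0]
    x,y=c1+s[0]*d1,c2+s[1]*d2
    return (x+y)/2,np.linalg.norm(x-y)
def proj(p,X):
    K=np.array(p["camera_matrix"]);T=np.array(p["world_to_cam"]);c=T[:3,:3]@np.array(X)+T[:3,3]
    u=K@c; return u[:2]/u[2]
E
python3 - <<'E'
from h import *
np.set_printoptions(precision=3,suppress=True)
o=env.observe(); print(o["time_s"],o["position"],o["tool_rot"],o["grip_width"],env.grasp_offset)
for c in ["scene","top"]:
    p=shot(c); save(p,c+"0.png"); np.save(c+"0.npy",p,allow_pickle=True)
    print(c, np.linalg.inv(p["world_to_cam"])[:3,3])
    for n in ["mill","mat","rod","stand","flask","medium","tipbox","tablet1","bead1_center"]:
        print(n,[(np.round(b["bbox"]).astype(int).tolist(),round(b["conf"],2)) for b in env.spot_in(n,p)][:9])
    for n in ["mill","rod","stand","mat","lid_hinge","lid_tab","collar_grip","tablet1","bead1_center"]:
        print(n,[(np.round(b["uv"],1).tolist(),round(b["conf"],2),dep(p,b["uv"]).round(3).tolist()) for b in env.spot_point(n,p)][:8])
E
```

```text
pics
0.0 [0.136 0.533 0.231] [[-0.969  0.247 -0.001]
 [ 0.247  0.969 -0.001]
 [ 0.    -0.001 -1.   ]] 0.08584505927503294 0.0187
scene [1.058 0.37  0.949]
mill [([382, 261, 153, 143], 0.63), ([214, 226, 16, 46], 0.17)]
mat [([253, 197, 85, 69], 0.97)]
rod [([432, 263, 37, 40], 0.67), ([217, 225, 14, 43], 0.62)]
stand [([157, 231, 42, 52], 0.7), ([186, 299, 48, 53], 0.57)]
flask [([525, 283, 35, 47], 0.82), ([425, 255, 61, 54], 0.71)]
medium [([255, 335, 42, 56], 0.79)]
tipbox [([438, 434, 84, 62], 0.7), ([525, 283, 32, 48], 0.31)]
tablet1 [([438, 435, 86, 62], 0.51), ([250, 192, 6, 5], 0.49), ([225, 194, 10, 11], 0.41), ([284, 185, 12, 8], 0.38)]
bead1_center []
mill [([373.5, 276.1], 0.96, [0.56, 0.113, 0.097]), ([256.8, 344.6], 0.43, [0.793, 0.029, 0.082])]
rod [([221.8, 254.0], 0.87, [0.667, -0.188, 0.026]), ([360.4, 252.3], 0.42, [0.518, 0.055, 0.076]), ([256.2, 346.4], 0.33, [0.795, 0.028, 0.077])]
stand [([185.0, 302.4], 0.96, [0.797, -0.159, 0.033]), ([158.7, 238.7], 0.94, [0.717, -0.329, 0.014]), ([223.3, 258.6], 0.83, [0.668, -0.186, 0.011])]
mat [([253.5, 190.6], 0.68, [0.4
[... 1358 characters left out ...]
 [0.783, -0.17, 0.048]), ([300.8, 270.4], 0.53, [0.488, 0.063, 0.071])]
mat [([426.7, 278.1], 0.57, [0.481, -0.258, 0.003])]
lid_hinge [([262.6, 259.3], 0.7, [0.505, 0.151, 0.127])]
lid_tab [([233.2, 242.9], 0.69, [0.518, 0.204, 0.256]), ([446.8, 256.4], 0.66, [0.536, -0.309, 0.014])]
collar_grip [([236.4, 245.7], 0.48, [0.514, 0.198, 0.244])]
tablet1 [([413.7, 297.6], 0.59, [0.43, -0.222, 0.011]), ([446.3, 291.8], 0.53, [0.445, -0.305, 0.012]), ([412.3, 259.6], 0.46, [0.527, -0.22, 0.013]), ([444.7, 254.7], 0.37, [0.542, -0.305, 0.005]), ([433.1, 271.1], 0.37, [0.498, -0.272, 0.014])]
bead1_center [([433.0, 272.1], 0.69, [0.495, -0.272, 0.014]), ([296.4, 249.1], 0.48, [0.54, 0.074, 0.074])]
```

View pics/scene0.png

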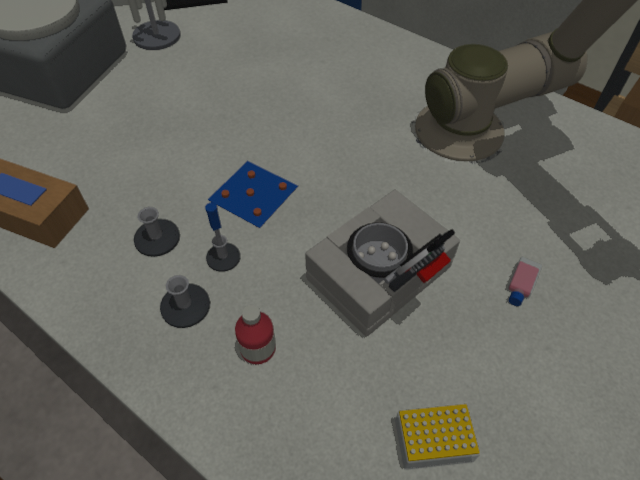

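View pics/top0.png

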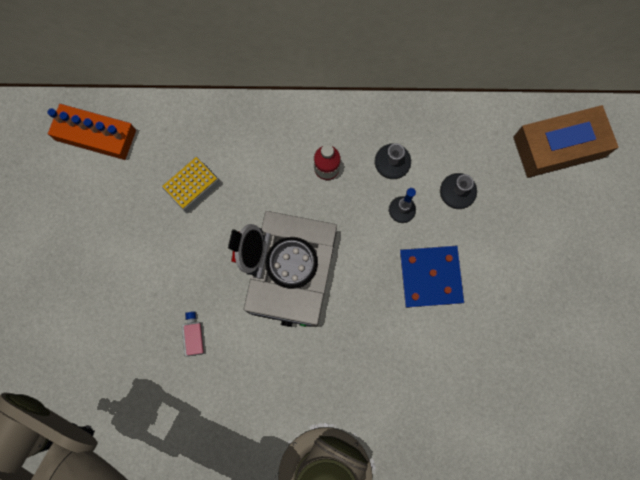

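```bash
cat >> h.py <<'E'
def cloud(p):
    h,w=p["depth"].shape;u,v=np.meshgrid(np.arange(w),np.arange(h))
    K=np.array(p["camera_matrix"]);T=np.array(p["world_to_cam"])
    d=np.stack([u,v,np.ones_like(u)],-1).reshape(-1,3)@np.linalg.inv(K).T*p["depth"].reshape(-1,1)
    return ((d-T[:3,3])@T[:3,:3]).reshape(h,w,3)
def yaw2(v): return np.degrees(np.arctan2(v[1],v[0]))
E
python3 - <<'E'
from h import *
np.set_printoptions(precision=3,suppress=True)
T=np.load("top0.npy",allow_pickle=True).item();S=np.load("scene0.npy",allow_pickle=True).item()
print(T["camera_matrix"][0,0],S["camera_matrix"][0,0])
for nm,p in(("T",T),("S",S)):
    C=cloud(p).reshape(-1,3);g=(p["depth"]>0).ravel()
    C=C[g]; near=(np.hypot(C[:,0]-.5,C[:,1]-.07)<.2)
    H=C[near&(C[:,2]>.092)&(C[:,2]<.106)]
    r=cv2.minAreaRect(H[:,:2].astype(np.float32)); print(nm,"housing",len(H),np.median(H[:,2]),r)
    J=C[near&(C[:,2]>.111)&(C[:,2]<.119)&(np.hypot(C[:,0]-.5,C[:,1]-.07)<.075)]
    A=np.c_[2*J[:,:2],np.ones(len(J))];s=np.linalg.lstsq(A,(J[:,:2]**2).sum(1),rcond=None)[0]
    print("rim",len(J),s[:2],np.sqrt(s[2]+s[0]**2+s[1]**2))
    L=C[near&(C[:,2]>.16)]; print("lid pts",len(L),L.min(0),L.max(0))
    # red blobs on mat
    hsv=cv2.cvtColor(p["img"],cv2.COLOR_RGB2HSV)
    m=(((hsv[...,0]<12)|(hsv[...,0]>172))&(hsv[...,1]>110)&(hsv[...,2]>60)).astype(np.uint8)
    X=cloud(p);m&=((np.abs(X[...,0]-.485)<.1)&(np.abs(X[...,1]+.26)<.1)).astype(np.uint8)
    n,_,st,ce=cv2.connectedComponentsWithStats(m)
    for i in range(1,n):
        if st[i,4]>8: print("tab",ce[i].round(1),st[i,4],onz(p,ce[i],.012))
    b=((hsv[...,0]>100)&(hsv[...,0]<125)&(hsv[...,1]>150)).astype(np.uint8)
    Q=X[(b>0)&(X[...,2]>.08)&(np.hypot(X[...,0]-.66,X[...,1]+.19)<.12)]
    print("rod handle",len(Q),Q.min(0),Q.max(0),np.median(Q,0))
    Q=X[(X[...,2]>.055)&(np.hypot(X[...,0]-.66,X[...,1]+.19)<.04)]; print("rod/sleeve",len(Q),np.median(Q,0))
E
```

```text
617.8366572717164 542.9144242764457
T housing 5366 0.09969094256578757 ((0.492448627948761, 0.08715403825044632), (0.18042294681072235, 0.2530149817466736), 79.29561614990234)
rim 194 [0.503 0.085] 0.04972541038531739
lid pts 1207 [0.464 0.152 0.16 ] [0.574 0.22  0.271]
tab [448.5 257.5] 32 [ 0.534 -0.313  0.012]
tab [412.  259.3] 32 [ 0.528 -0.22   0.012]
tab [432.5 272.5] 32 [ 0.494 -0.271  0.012]
tab [447.5 289.5] 32 [ 0.451 -0.308  0.012]
tab [414.9 296.1] 34 [ 0.434 -0.225  0.012]
rod handle 87 [ 0.651 -0.205  0.113] [ 0.671 -0.187  0.176] [ 0.657 -0.195  0.166]
rod/sleeve 185 [ 0.658 -0.195  0.138]
S housing 6661 0.10037326757525386 ((0.4917740523815155, 0.08814378082752228), (0.18287865817546844, 0.2544885575771332), 79.38941192626953)
rim 406 [0.502 0.087] 0.04977433770742653
lid pts 1410 [0.471 0.156 0.16 ] [0.576 0.222 0.265]
tab [250.8 173.9] 37 [ 0.452 -0.304  0.012]
tab [282.2 185.7] 38 [ 0.435 -0.222  0.012]
tab [249.9 191.9] 39 [ 0.495 -0.268  0.012]
tab [224.9 193.3] 39 [ 0.534 -0.31   0.012]
tab [257.  211.6] 41 [ 0.529 -0.215  0.012]
rod handle 246 [ 0.65  -0.206  0.108] [ 0.673 -0.183  0.171] [ 0.665 -0.189  0.152]
rod/sleeve 441 [ 0.664 -0.19   0.13 ]
```

Request:
servo_tool(deltas="1 0 -40 -12 0 0 0.12; 1 0 -40 -12 0 0 0.12; 1 0 -40 -12 0 0 0.12; 1 0 -40 -12 0 0 0.12; 1 0 -40 -12 0 0 0.12; 1 0 -40 -12 0 0 0.12; 1 0 -40 0 0 0 0.12; 1 0 -40 0 0 0 0.12")

```text
time_s: 2.57
position: [-0.0479, 0.2949, 0.3039]
tool_rot: [[-0.374, 0.928, 0.0], [0.928, 0.374, 0.002], [0.002, 0.001, -1.0]]
ft_force: [-0.7, 0.9, 0.1]
grip_width: 0.0854
gripper_force: 0.0
```

```bash
cat >> h.py <<'E'
from scipy.spatial.transform import Rotation as Ro
import math
def plan(*wps,start=None):
    """wps: (x,y,z,yaw_deg of tool x, opening[,max mm per row]); tool straight down"""
    if start is None:
        o=env.observe();P=np.array(o["position"]);R=np.array(o["tool_rot"])
    else: P,R=start
    rows=[]
    for w in wps:
        t=np.array(w[:3]);a=np.radians(w[3]);x=np.array([np.cos(a),np.sin(a),0]);z=np.array([0,0,-1.]);G=np.stack([x,np.cross(z,x),z],1)
        mx=w[5] if len(w)>5 else 40
        rv=Ro.from_matrix(R.T@G).as_rotvec()
        n=max(1,math.ceil(np.linalg.norm(t-P)*1000/mx),math.ceil(np.linalg.norm(rv)/.12))
        for i in range(n):
            Pi=P+(t-P)/n; 
            d=R.T@(t-P)/(n-i)*1000
            rows.append(f"{w[4]:g} "+" ".join(f"{v:.3g}" if abs(v)<.1 else f"{v:.1f}" for v in d.round(1))+" "+" ".join(f"{v:.3f}".rstrip('0').rstrip('.') for v in rv/n))
            P=P+R@d.round(1)/1000; R=R@Ro.from_rotvec((rv/n).round(3)).as_matrix()
        rows.append("--")
    k=0;out=[]
    for r in rows:
        if r!="--": out.append(r.replace("-0 ","0 "))
    for i in range(0,len(out),8): print("; ".join(out[i:i+8]))
    print(len(out),"rows; end",P.round(4))
    return P,R
E
python3 - <<'E'
from h import *
plan((.3,.28,.32,95,.5),(.455,-.265,.27,90,.5))
E
```

```text
0.5 -16.0 35.2 -1.8 0 0 0.033; 0.5 -14.8 35.8 -1.8 0 0 0.033; 0.5 -13.6 36.2 -1.8 0 0 0.033; 0.5 -12.4 36.7 -1.8 0 0 0.033; 0.5 -11.2 37.0 -1.7 0 0 0.033; 0.5 -10.0 37.4 -1.8 0 0 0.033; 0.5 -8.7 37.7 -1.7 0 0 0.033; 0.5 -7.5 38.0 -1.8 0 0 0.033
0.5 -6.2 38.1 -1.7 0 0 0.033; 0.5 -37.1 7.2 3.3 0 0 0.006; 0.5 -37.1 7.4 3.2 0 0 0.006; 0.5 -37.0 7.6 3.3 0 0 0.006; 0.5 -37.0 7.8 3.2 0 0 0.006; 0.5 -36.9 8.1 3.3 0 0 0.006; 0.5 -36.9 8.3 3.2 0 0 0.006; 0.5 -36.8 8.5 3.3 0 0 0.006
0.5 -36.8 8.7 3.2 0 0 0.006; 0.5 -36.7 8.9 3.3 0 0 0.006; 0.5 -36.6 9.2 3.2 0 0 0.006; 0.5 -36.6 9.4 3.3 0 0 0.006; 0.5 -36.5 9.6 3.2 0 0 0.006; 0.5 -36.5 9.8 3.3 0 0 0.006; 0.5 -36.4 10.1 3.2 0 0 0.006; 0.5 -36.4 10.3 3.3 0 0 0.006
24 rows; end [ 0.455 -0.265  0.27 ]
```

Request:
servo_tool(deltas="0.5 -16 35 -2 0 0 0.033; 0.5 -15 36 -2 0 0 0.033; 0.5 -14 36 -2 0 0 0.033; 0.5 -12 37 -2 0 0 0.033; 0.5 -11 37 -2 0 0 0.033; 0.5 -10 37 -2 0 0 0.033; 0.5 -9 38 -2 0 0 0.033; 0.5 -7 38 -2 0 0 0.033")

```text
time_s: 3.23
position: [0.2645, 0.2852, 0.3195]
tool_rot: [[-0.123, 0.992, 0.001], [0.992, 0.123, 0.0], [0.0, 0.001, -1.0]]
ft_force: [-0.3, 1.5, -0.0]
grip_width: 0.0427
gripper_force: 0.0
```

Request:
servo_tool(deltas="0.5 -6 38 0 0 0 0.033; 0.5 -37 7 3 0 0 0.006; 0.5 -37 7 3 0 0 0.006; 0.5 -37 8 3 0 0 0.006; 0.5 -37 8 3 0 0 0.006; 0.5 -37 8 3 0 0 0.006; 0.5 -37 8 3 0 0 0.006; 0.5 -37 8 3 0 0 0.006")

```text
time_s: 3.9
position: [0.3743, 0.0286, 0.2984]
tool_rot: [[-0.051, 0.999, 0.001], [0.999, 0.051, -0.0], [-0.0, 0.001, -1.0]]
ft_force: [0.9, 0.9, 0.3]
grip_width: 0.0427
gripper_force: 0.0
```

Request:
servo_tool(deltas="0.5 -37 9 3 0 0 0.006; 0.5 -37 9 3 0 0 0.006; 0.5 -37 9 3 0 0 0.006; 0.5 -37 9 3 0 0 0.006; 0.5 -37 10 3 0 0 0.006; 0.5 -37 10 3 0 0 0.006; 0.5 -36 10 3 0 0 0.006; 0.5 -36 10 3 0 0 0")

```text
time_s: 4.57
position: [0.4592, -0.2631, 0.2741]
tool_rot: [[-0.008, 1.0, 0.0], [1.0, 0.008, 0.0], [0.0, 0.0, -1.0]]
ft_force: [0.7, 0.8, 0.3]
grip_width: 0.0425
gripper_force: 0.0
```

```bash
python3 - <<'E'
from h import *
np.set_printoptions(precision=4,suppress=True)
o=env.observe();print(o["time_s"],o["position"],o["tool_rot"])
p=shot("wrist");save(p,"w1.png");np.save("w1.npy",p,allow_pickle=True)
print(np.linalg.inv(p["world_to_cam"])[:3],p["camera_matrix"][0,0])
print([(np.round(b["bbox"]).astype(int).tolist(),round(b["conf"],2)) for b in env.spot_in("tablet1",p)])
print([(np.round(b["uv"],1).tolist(),round(b["conf"],2),onz(p,b["uv"],.003)) for b in env.spot_point("tablet1",p)])
E
```

```text
4.5667 [ 0.4592 -0.2631  0.2741] [[-0.0082  1.      0.0001]
 [ 1.      0.0082  0.    ]
 [ 0.      0.0001 -1.    ]]
[[ 1.      0.0086  0.0021  0.4598]
 [ 0.0089 -0.9518 -0.3065 -0.1849]
 [-0.0006  0.3065 -0.9519  0.4169]] 355.93522591232795
[([347, 197, 15, 16], 0.67), ([311, 227, 15, 18], 0.65), ([377, 153, 20, 16], 0.56), ([297, 156, 14, 16], 0.49)]
[([377.5, 151.7], 0.75, array([ 0.529 , -0.2194,  0.003 ])), ([375.5, 230.7], 0.72, array([ 0.5324, -0.3134,  0.003 ])), ([297.9, 155.1], 0.66, array([ 0.4385, -0.224 ,  0.003 ])), ([310.3, 226.8], 0.49, array([ 0.4529, -0.3092,  0.003 ]))]
```

```bash
cat >> h.py <<'E'
def tabs(p,z=.008,amin=25,box=(.35,.7,-.42,-.1)):
    hsv=cv2.cvtColor(p["img"],cv2.COLOR_RGB2HSV)
    m=(((hsv[...,0]<14)|(hsv[...,0]>172))&(hsv[...,1]>110)&(hsv[...,2]>50)).astype(np.uint8)
    n,_,st,ce=cv2.connectedComponentsWithStats(m);r=[]
    for i in range(1,n):
        X=onz(p,ce[i],z)
        if st[i,4]>=amin and box[0]<X[0]<box[1] and box[2]<X[1]<box[3]: r.append((ce[i].round(1).tolist(),int(st[i,4]),X[:2].round(4).tolist()))
    return r
E
python3 - <<'E'
from h import *
p=np.load("w1.npy",allow_pickle=True).item()
for t in tabs(p): print(t)
E
```

```text
([378.9, 152.1], 183, [0.5299, -0.2194])
([294.5, 156.8], 171, [0.4349, -0.2254])
([347.4, 197.8], 160, [0.4963, -0.2719])
([309.7, 227.2], 153, [0.4523, -0.3082])
([378.0, 232.4], 153, [0.5347, -0.314])
```

View pics/w1.png

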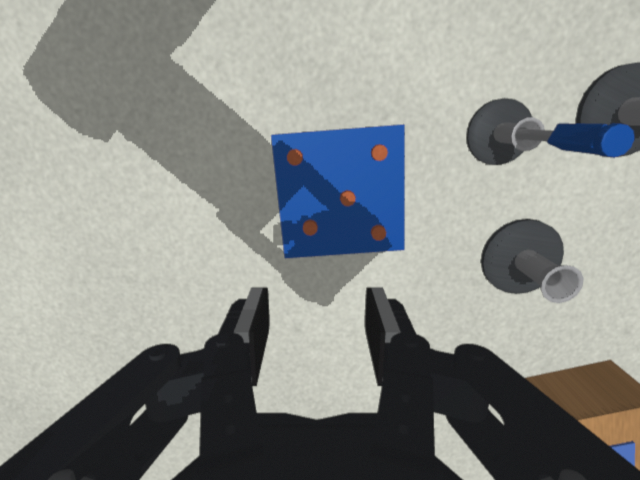

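Request:
servo_tool(deltas="0.45 -9 -1 40 0 0 0; 0.45 -9 -1 40 0 0 0; 0.45 -9 -1 40 0 0 0; 0.45 -9 -2 40 0 0 0; 0.45 -8 -2 40 0 0 0; 0.45 0 0 24 0 0 0; 0.45 0 0 0 0 0 0; 0.45 0 0 0 0 0 0")

```text
time_s: 5.38
position: [0.4525, -0.3043, 0.0506]
tool_rot: [[-0.01, 1.0, -0.001], [1.0, 0.01, 0.001], [0.001, -0.001, -1.0]]
ft_force: [0.8, 0.4, 1.4]
grip_width: 0.0387
gripper_force: 0.0
```

Request:
servo_tool(deltas="0.45 -3 0 25 0 0 0; 0.45 0 0 20 0 0 0; 0.45 0 0 0 0 0 0; 0 0 0 0 0 0 0; 0 0 0 0 0 0 0; 0 0 0 0 0 0 0; 0 0 0 0 0 0 0", newtons=30)

```text
time_s: 5.97
position: [0.4535, -0.3087, 0.0076]
tool_rot: [[-0.009, 1.0, 0.003], [1.0, 0.009, -0.003], [-0.003, 0.003, -1.0]]
ft_force: [-0.6, 1.6, 9.4]
grip_width: 0.0157
gripper_force: 29.4
```

Request:
servo_tool(deltas="0 0 0 -40 0 0 0; 0 0 0 -40 0 0 0; 0 0 0 -40 0 0 0; 0 0 0 -40 0 0 0; 0 0 0 0 0 0 0")

```text
time_s: 6.38
position: [0.4547, -0.3102, 0.1744]
tool_rot: [[-0.009, 1.0, 0.011], [1.0, 0.009, -0.012], [-0.012, 0.011, -1.0]]
ft_force: [1.1, 0.1, 0.9]
grip_width: 0.0155
gripper_force: 29.3
```

```bash
python3 - <<'E'
from h import *
p=shot("wrist");save(p,"w2.png",(180,100,460,420),1.8)
o=env.observe();print(o["position"],o["grip_width"],o["gripper_force"],o["ft_force"])
for t in tabs(p): print(t)
E
```

```text
[ 0.45377426 -0.30927756  0.17054412] 0.015836626725222295 29.274695813655853 [-0.69046886  0.62555903 -0.61961524]
([406.7, 101.5], 382, [0.53, -0.2194])
([289.8, 108.0], 353, [0.4348, -0.2253])
([362.1, 166.4], 312, [0.4963, -0.272])
([402.6, 213.9], 297, [0.5349, -0.314])
([316.8, 302.4], 1308, [0.4587, -0.4041])
```

View pics/w2.png

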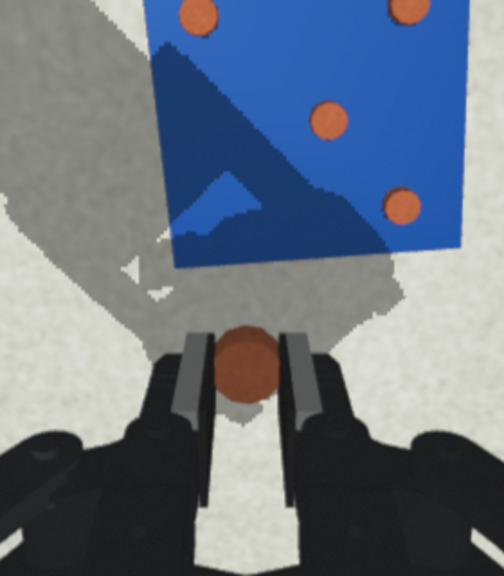

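Request:
servo_tool(deltas="0 38.5 4.5 0 0 0 0; 0 38.5 4.5 0 0 0 0; 0 38.5 4.5 0 0 0 0; 0 38.5 4.5 0 0 0 0; 0 38.5 4.5 0 0 0 0; 0 38.5 4.5 0 0 0 0; 0 38.5 4.5 0 0 0 0; 0 38.5 4.5 0 0 0 0")

```text
time_s: 7.1
position: [0.4851, 0.0021, 0.1651]
tool_rot: [[-0.009, 1.0, -0.0], [1.0, 0.009, 0.0], [0.0, -0.0, -1.0]]
ft_force: [1.6, -0.8, -0.3]
grip_width: 0.0153
gripper_force: 29.3
```

Request:
servo_tool(deltas="0 38.5 4.5 0 0 0 0; 0 38.5 4.5 0 -0.011 -0.012 0; 0 0 0 0 0 0 0; 0 0 0 0 0 0 0")

```text
time_s: 7.43
position: [0.4934, 0.0791, 0.165]
tool_rot: [[-0.013, 1.0, 0.01], [1.0, 0.013, -0.012], [-0.012, 0.01, -1.0]]
ft_force: [0.4, -1.4, -0.3]
grip_width: 0.0153
gripper_force: 29.3
```

Request:
servo_tool(deltas="0 0 0 33 0.011 0.012 0; 0 0 0 34 0 0 0; 0 0 0 0 0 0 0; 0.35 0 0 0 0 0 0; 0.35 0 0 0 0 0 0; 0.35 0 0 -35 0 0 0; 0.35 0 0 -35 0 0 0; 0.35 0 0 0 0 0 0")

```text
time_s: 8.1
position: [0.4975, 0.0763, 0.1761]
tool_rot: [[-0.009, 1.0, 0.014], [1.0, 0.009, -0.001], [-0.001, 0.014, -1.0]]
ft_force: [1.3, 0.1, 0.4]
grip_width: 0.03
gripper_force: 0.0
```

```bash
python3 - <<'E'
from h import *
p=shot("wrist");save(p,"w3.png");np.save("w3.npy",p,allow_pickle=True)
o=env.observe();print(o["time_s"],o["position"],o["tool_rot"],o["grip_width"])
plan((.4965,-.2715,.16,90,.45))
E
```

```text
8.15 [0.49642568 0.07640009 0.17326945] [[-8.62135874e-03  9.99910062e-01  1.02732470e-02]
 [ 9.99962360e-01  8.63091688e-03 -8.86419758e-04]
 [-9.75007576e-04  1.02652182e-02 -9.99946836e-01]] 0.029910757490620388
0.45 -38.7 -0.3 1.5 0.001 0 0.001; 0.45 -38.6 -0.3 1.5 0.001 0 0.001; 0.45 -38.7 -0.3 1.5 0.001 0 0.001; 0.45 -38.6 -0.2 1.5 0.001 0 0.001; 0.45 -38.7 -0.2 1.5 0.001 0 0.001; 0.45 -38.6 -0.1 1.5 0.001 0 0.001; 0.45 -38.7 -0.1 1.5 0.001 0 0.001; 0.45 -38.6 -0.1 1.5 0.001 0 0.001
0.45 -38.7 0 1.6 0.001 0 0.001
9 rows; end [ 0.4965 -0.2715  0.16  ]
```

View pics/w3.png

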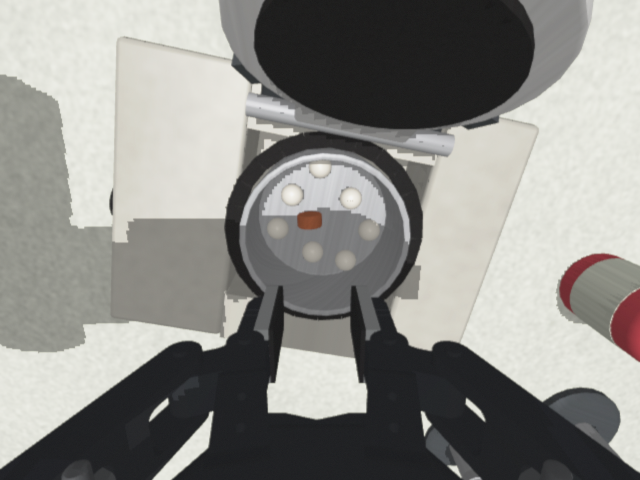

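Request:
servo_tool(deltas="0.45 -38.7 -0.3 1.5 0 0 0; 0.45 -38.7 -0.3 1.5 0 0 0; 0.45 -38.7 -0.3 1.5 0 0 0; 0.45 -38.7 -0.3 1.5 0 0 0; 0.45 -38.7 -0.3 1.5 0 0 0; 0.45 -38.7 -0.3 1.5 0 0 0; 0.45 -38.7 -0.3 1.5 0 0 0; 0.45 -38.7 -0.3 1.5 0 0 0")

```text
time_s: 8.82
position: [0.4943, -0.235, 0.157]
tool_rot: [[-0.008, 1.0, 0.001], [1.0, 0.008, -0.001], [-0.001, 0.001, -1.0]]
ft_force: [0.7, 0.5, -0.0]
grip_width: 0.0387
gripper_force: 0.0
```

Request:
servo_tool(deltas="0.45 -38.7 0 1.5 0 0 0; 0.45 0 0 38 0 0 0; 0.45 0 0 38 0 0 0; 0.45 0 0 38 0 0 0; 0.45 0 0 20 0 0 0; 0.45 0 0 0 0 0 0; 0.45 0 0 0 0 0 0")

```text
time_s: 9.4
position: [0.4951, -0.2718, 0.0212]
tool_rot: [[-0.009, 1.0, -0.0], [1.0, 0.009, 0.0], [0.0, -0.0, -1.0]]
ft_force: [0.3, 0.1, 0.6]
grip_width: 0.0385
gripper_force: 0.0
```

Request:
servo_tool(deltas="0.45 0 1 14 0 0 0; 0.45 0 0 0 0 0 0; 0 0 0 0 0 0 0; 0 0 0 0 0 0 0; 0 0 0 0 0 0 0; 0 0 0 -40 0 0 0; 0 0 0 -40 0 0 0; 0 0 0 -40 0 0 0")

```text
time_s: 10.07
position: [0.4958, -0.2712, 0.1291]
tool_rot: [[-0.009, 1.0, -0.0], [1.0, 0.009, 0.0], [0.0, -0.0, -1.0]]
ft_force: [0.1, -0.5, -0.3]
grip_width: 0.0151
gripper_force: 29.2
```

Request:
servo_tool(deltas="0 0 0 -38 0 0 0; 0 38.5 1 0 0 0 0; 0 38.5 1 0 0 0 0; 0 38.5 1 0 0 0 0; 0 38.5 1 0 0 0 0; 0 38.5 1 0 0 0 0; 0 38.5 2 0 0 0 0; 0 38.5 2 0 0 0 0")

```text
time_s: 10.73
position: [0.5024, -0.0001, 0.1658]
tool_rot: [[-0.009, 1.0, 0.002], [1.0, 0.009, -0.0], [-0.0, 0.002, -1.0]]
ft_force: [0.9, -0.3, 0.2]
grip_width: 0.0152
gripper_force: 29.3
```

Request:
servo_tool(deltas="0 38 7 0 0 0 0; 0 37 7 0 0 0 0; 0 0 0 33 0 0 0; 0 0 0 33 0 0 0; 0 0 0 0 0 0 0; 0.35 0 0 0 0 0 0; 0.35 0 0 0 0 0 0; 0.35 0 0 -35 0 0 0")

```text
time_s: 11.4
position: [0.5143, 0.0728, 0.1316]
tool_rot: [[-0.008, 1.0, -0.007], [1.0, 0.008, 0.001], [0.001, -0.007, -1.0]]
ft_force: [-0.2, 0.3, -0.2]
grip_width: 0.0296
gripper_force: 0.0
```

Request:
servo_tool(deltas="0.35 0 0 -35 0 0 0; 0.45 0 0 0 0 0 0")

```text
time_s: 11.57
position: [0.5192, 0.0726, 0.1771]
tool_rot: [[-0.008, 1.0, 0.014], [1.0, 0.008, -0.001], [-0.001, 0.014, -1.0]]
ft_force: [0.2, -1.0, 0.3]
grip_width: 0.0381
gripper_force: 0.0
```

```bash
python3 - <<'E'
from h import *
p=shot("wrist")
o=env.observe();print(o["time_s"],o["position"],o["grip_width"])
for t in tabs(p,.065,box=(.4,.6,-.0,.2)): print(t)
q=shot("top");
for t in tabs(q,.012,amin=10): print(t)
plan((.5295,-.219,.16,90,.45))
E
```

```text
11.6167 [0.51813774 0.07264099 0.17414854] 0.03828120171996557
([279.2, 214.7], 355, [0.4942, 0.0833])
([310.1, 228.5], 442, [0.5171, 0.0728])
([448.5, 257.5], 32, [0.5336, -0.3134])
([412.0, 259.3], 32, [0.528, -0.2196])
([415.0, 296.2], 35, [0.4335, -0.2253])
0.45 -36.5 1.3 1.5 0.001 0 0.001; 0.45 -36.5 1.3 1.5 0.001 0 0.001; 0.45 -36.5 1.3 1.5 0.001 0 0.001; 0.45 -36.5 1.4 1.5 0.001 0 0.001; 0.45 -36.4 1.4 1.5 0.001 0 0.001; 0.45 -36.5 1.4 1.5 0.001 0 0.001; 0.45 -36.4 1.5 1.5 0.001 0 0.001; 0.45 -36.5 1.5 1.6 0.001 0 0.001
8 rows; end [ 0.5295 -0.219   0.16  ]
```

Request:
servo_tool(deltas="0.45 -36.5 1 1 0 0 0; 0.45 -36.5 1.5 1 0 0 0; 0.45 -36.5 1.5 1 0 0 0; 0.45 -36.5 1.5 1 0 0 0; 0.45 -36.5 1.5 1 0 0 0; 0.45 -36.5 1.5 1 0 0 0; 0.45 -36.5 1.5 1 0 0 0; 0.45 -36.5 1.5 1 0 0 0")

```text
time_s: 12.33
position: [0.5296, -0.2207, 0.1608]
tool_rot: [[-0.008, 1.0, -0.0], [1.0, 0.008, 0.0], [0.0, -0.0, -1.0]]
ft_force: [0.4, 0.2, 0.9]
grip_width: 0.0381
gripper_force: 0.0
```

Request:
servo_tool(deltas="0.45 0 0 38 0 0 0; 0.45 0 0 38 0 0 0; 0.45 0 0 38 0 0 0; 0.45 0 0 20 0 0 0; 0.45 0 0 0 0 0 0; 0.45 0 0 0 0 0 0")

```text
time_s: 12.83
position: [0.5299, -0.2188, 0.0267]
tool_rot: [[-0.008, 1.0, -0.001], [1.0, 0.008, 0.001], [0.001, -0.001, -1.0]]
ft_force: [0.1, 0.4, 1.7]
grip_width: 0.0384
gripper_force: 0.0
```

Request:
servo_tool(deltas="0.45 0 0 19.5 0 0 0; 0.45 0 0 0 0 0 0; 0 0 0 0 0 0 0; 0 0 0 0 0 0 0; 0 0 0 0 0 0 0; 0 0 0 -40 0 0 0; 0 0 0 -40 0 0 0; 0 0 0 -40 0 0 0")

```text
time_s: 13.5
position: [0.5299, -0.2185, 0.1296]
tool_rot: [[-0.009, 1.0, -0.0], [1.0, 0.009, 0.0], [0.0, -0.0, -1.0]]
ft_force: [0.9, -0.6, -0.2]
grip_width: 0.0157
gripper_force: 22.8
```

Request:
servo_tool(deltas="0 0 0 -38 0 0 0; 0 36 -3.3 0 0 0 0; 0 36 -3.3 0 0 0 0; 0 36 -3.3 0 0 0 0; 0 36 -3.3 0 0 0 0; 0 36 -3.3 0 0 0 0; 0 36 -3.3 0 0 0 0; 0 36 -3.3 0 0 0 0")

```text
time_s: 14.17
position: [0.5043, 0.0347, 0.1663]
tool_rot: [[-0.009, 1.0, 0.002], [1.0, 0.009, -0.0], [-0.0, 0.002, -1.0]]
ft_force: [0.6, -0.4, 0.1]
grip_width: 0.015
gripper_force: 29.3
```

Request:
servo_tool(deltas="0 30 -3 0 0 0 0; 0 0 0 0 0 0 0; 0 0 0 33 0 0 0; 0 0 0 33 0 0 0; 0 0 0 0 0 0 0; 0.35 0 0 0 0 0 0; 0.35 0 0 0 0 0 0; 0.35 0 0 -35 0 0 0")

```text
time_s: 14.83
position: [0.4999, 0.0629, 0.1322]
tool_rot: [[-0.008, 1.0, -0.007], [1.0, 0.008, 0.001], [0.001, -0.007, -1.0]]
ft_force: [-0.4, -0.5, -0.5]
grip_width: 0.03
gripper_force: 0.0
```

Request:
servo_tool(deltas="0.45 0 0 -35 0 0 0; 0.45 0 0 0 0 0 0")

```text
time_s: 15.0
position: [0.5047, 0.0626, 0.1773]
tool_rot: [[-0.009, 1.0, 0.014], [1.0, 0.009, -0.002], [-0.002, 0.014, -1.0]]
ft_force: [1.2, -0.1, 0.6]
grip_width: 0.0385
gripper_force: 0.0
```

```bash
python3 - <<'E'
from h import *
p=shot("wrist")
o=env.observe();print(o["time_s"],o["position"],o["grip_width"])
for t in tabs(p,.065,box=(.4,.6,-.0,.2)): print(t)
q=shot("top");
for t in tabs(q,.012,amin=10): print(t)
plan((.4345,-.2245,.16,90,.45))
E
```

```text
15.05 [0.50364451 0.06271348 0.17442614] 0.03834519794859836
([299.2, 201.1], 354, [0.4945, 0.0836])
([329.9, 215.6], 439, [0.5172, 0.0728])
([318.7, 249.0], 294, [0.5091, 0.0464])
([448.5, 257.5], 32, [0.5336, -0.3134])
([415.0, 296.2], 35, [0.4335, -0.2253])
0.45 -35.8 -8.8 1.5 0.001 0 0.001; 0.45 -35.9 -8.8 1.5 0.001 0 0.001; 0.45 -35.9 -8.8 1.5 0.001 0 0.001; 0.45 -35.9 -8.7 1.5 0.001 0 0.001; 0.45 -35.9 -8.7 1.5 0.001 0 0.001; 0.45 -35.8 -8.6 1.6 0.001 0 0.001; 0.45 -35.9 -8.6 1.6 0.001 0 0.001; 0.45 -35.9 -8.6 1.5 0.001 0 0.001
8 rows; end [ 0.4345 -0.2245  0.16  ]
```

Request:
servo_tool(deltas="0.45 -36 -8.5 1 0 0 0; 0.45 -36 -8.5 1 0 0 0; 0.45 -36 -8.5 1 0 0 0; 0.45 -36 -8.5 1 0 0 0; 0.45 -36 -8.5 1 0 0 0; 0.45 -36 -8.5 1 0 0 0; 0.45 -36 -8.5 1 0 0 0; 0.45 -36 -8.5 1 0 0 0")

```text
time_s: 15.77
position: [0.4351, -0.2272, 0.1613]
tool_rot: [[-0.009, 1.0, -0.0], [1.0, 0.009, 0.0], [0.0, -0.0, -1.0]]
ft_force: [0.0, -0.5, -0.4]
grip_width: 0.0388
gripper_force: 0.0
```

Request:
servo_tool(deltas="0.45 0 0 38 0 0 0; 0.45 0 0 38 0 0 0; 0.45 0 0 38 0 0 0; 0.45 0 0 20 0 0 0; 0.45 0 0 0 0 0 0; 0.45 0 0 0 0 0 0")

```text
time_s: 16.27
position: [0.4359, -0.2255, 0.0272]
tool_rot: [[-0.009, 1.0, -0.001], [1.0, 0.009, 0.001], [0.001, -0.001, -1.0]]
ft_force: [0.8, 0.5, 0.6]
grip_width: 0.0384
gripper_force: 0.0
```

Request:
servo_tool(deltas="0.45 0 0 20 0 0 0; 0.45 0 0 0 0 0 0; 0 0 0 0 0 0 0; 0 0 0 0 0 0 0; 0 0 0 0 0 0 0; 0 0 0 -40 0 0 0; 0 0 0 -40 0 0 0; 0 0 0 -40 0 0 0")

```text
time_s: 16.93
position: [0.4358, -0.2252, 0.1296]
tool_rot: [[-0.009, 1.0, -0.0], [1.0, 0.009, 0.0], [0.0, -0.0, -1.0]]
ft_force: [1.1, -0.5, -0.6]
grip_width: 0.0152
gripper_force: 29.2
```

Request:
servo_tool(deltas="0 0 0 -38 0 0 0; 0 36 7 0 0 0 0; 0 36 7 0 0 0 0; 0 36 7 0 0 0 0; 0 36 7 0 0 0 0; 0 36 7 0 0 0 0; 0 36 7 0 0 0 0; 0 36 7 0 0 0 0")

```text
time_s: 17.6
position: [0.4828, 0.0288, 0.1664]
tool_rot: [[-0.009, 1.0, 0.002], [1.0, 0.009, -0.0], [-0.0, 0.002, -1.0]]
ft_force: [0.7, -0.3, -0.2]
grip_width: 0.0151
gripper_force: 29.3
```

Request:
servo_tool(deltas="0 36 9 0 0 0 0; 0 0 0 0 0 0 0; 0 0 0 33 0 0 0; 0 0 0 33 0 0 0; 0 0 0 0 0 0 0; 0.3 0 0 0 0 0 0; 0.3 0 0 0 0 0 0; 0.3 0 0 -35 0 0 0")

```text
time_s: 18.27
position: [0.4898, 0.0628, 0.1323]
tool_rot: [[-0.008, 1.0, -0.007], [1.0, 0.008, 0.001], [0.001, -0.007, -1.0]]
ft_force: [-0.6, -0.2, -0.3]
grip_width: 0.0255
gripper_force: 0.0
```

Request:
servo_tool(deltas="0.45 0 0 -35 0 0 0; 0.45 0 0 0 0 0 0")

```text
time_s: 18.43
position: [0.4946, 0.0625, 0.1772]
tool_rot: [[-0.009, 1.0, 0.014], [1.0, 0.009, -0.002], [-0.002, 0.014, -1.0]]
ft_force: [0.9, -0.6, 0.6]
grip_width: 0.0382
gripper_force: 0.0
```

```bash
python3 - <<'E'
from h import *
p=shot("wrist")
o=env.observe();print(o["time_s"],o["position"],o["grip_width"])
for t in tabs(p,.065,box=(.4,.6,-.0,.2)): print(t)
q=shot("top");
for t in tabs(q,.012,amin=10): print(t)
plan((.534,-.313,.16,90,.45))
E
```

```text
18.4833 [0.49356415 0.06262029 0.17440394] 0.038714253372001926
([312.8, 182.2], 477, [0.4943, 0.0974])
([318.1, 211.3], 477, [0.4983, 0.076])
([343.7, 215.6], 438, [0.5173, 0.0728])
([332.0, 249.7], 295, [0.5092, 0.0458])
([448.5, 257.5], 32, [0.5336, -0.3134])
0.45 -37.6 3.8 1.3 0.001 0 0.001; 0.45 -37.6 3.9 1.3 0.001 0 0.001; 0.45 -37.6 3.9 1.3 0.001 0 0.001; 0.45 -37.6 3.9 1.2 0.001 0 0.001; 0.45 -37.6 4.0 1.3 0.001 0 0.001; 0.45 -37.6 4.0 1.2 0.001 0 0.001; 0.45 -37.6 4.1 1.2 0.001 0 0.001; 0.45 -37.6 4.1 1.3 0.001 0 0.001
0.45 -37.5 4.1 1.2 0.001 0 0.001; 0.45 -37.6 4.1 1.3 0.001 0 0.001
10 rows; end [ 0.534 -0.313  0.16 ]
```

Request:
servo_tool(deltas="0.45 -37.5 4 1 0 0 0; 0.45 -37.5 4 1 0 0 0; 0.45 -37.5 4 1 0 0 0; 0.45 -37.5 4 1 0 0 0; 0.45 -37.5 4 1 0 0 0; 0.45 -37.5 4 1 0 0 0; 0.45 -37.5 4 1 0 0 0; 0.45 -37.5 4 1 0 0 0")

```text
time_s: 19.2
position: [0.5258, -0.2387, 0.1612]
tool_rot: [[-0.008, 1.0, -0.0], [1.0, 0.008, 0.0], [0.0, -0.0, -1.0]]
ft_force: [0.7, -0.8, -0.4]
grip_width: 0.0383
gripper_force: 0.0
```

Request:
servo_tool(deltas="0.45 -37.5 4 0 0 0 0; 0.45 -37.5 4 0 0 0 0; 0.45 0 0 38 0 0 0; 0.45 0 0 38 0 0 0; 0.45 0 0 38 0 0 0; 0.45 0 0 20 0 0 0; 0.45 0 0 0 0 0 0; 0.45 0 0 0 0 0 0")

```text
time_s: 19.87
position: [0.5346, -0.3117, 0.0271]
tool_rot: [[-0.009, 1.0, -0.001], [1.0, 0.009, 0.001], [0.001, -0.001, -1.0]]
ft_force: [-0.2, -0.8, 0.3]
grip_width: 0.0382
gripper_force: 0.0
```

Request:
servo_tool(deltas="0.45 0 0 20 0 0 0; 0.45 0 0 0 0 0 0; 0 0 0 0 0 0 0; 0 0 0 0 0 0 0; 0 0 0 0 0 0 0; 0 0 0 -40 0 0 0; 0 0 0 -40 0 0 0; 0 0 0 -40 0 0 0")

```text
time_s: 20.53
position: [0.5347, -0.3115, 0.1296]
tool_rot: [[-0.009, 1.0, 0.0], [1.0, 0.009, -0.0], [-0.0, 0.0, -1.0]]
ft_force: [1.1, -0.6, 1.2]
grip_width: 0.0153
gripper_force: 29.2
```

Request:
servo_tool(deltas="0 0 0 -38 0 0 0; 0 36 -1.5 0 0 0 0; 0 36 -1.5 0 0 0 0; 0 36 -1.5 0 0 0 0; 0 36 -1.5 0 0 0 0; 0 36 -1.5 0 0 0 0; 0 36 -1.5 0 0 0 0; 0 36 -1.5 0 0 0 0")

```text
time_s: 21.2
position: [0.5218, -0.0581, 0.1664]
tool_rot: [[-0.009, 1.0, 0.002], [1.0, 0.009, -0.001], [-0.001, 0.002, -1.0]]
ft_force: [0.6, -0.0, -0.1]
grip_width: 0.0152
gripper_force: 29.3
```

Request:
servo_tool(deltas="0 36 -1.5 0 0 0 0; 0 36 -1.5 0 0 0 0; 0 36 -1.5 0 0 0 0; 0 36 -1.5 0 0 0 0; 0 0 0 0 0 0 0; 0 0 0 0 0 0 0")

```text
time_s: 21.7
position: [0.5146, 0.0857, 0.1662]
tool_rot: [[-0.012, 1.0, 0.001], [1.0, 0.012, -0.0], [-0.0, 0.001, -1.0]]
ft_force: [0.3, -0.2, -0.1]
grip_width: 0.0149
gripper_force: 29.3
```

Request:
servo_tool(deltas="0 0 0 33 0 0 0; 0 0 0 33 0 0 0; 0 0 0 0 0 0 0; 0.3 0 0 0 0 0 0; 0.3 0 0 0 0 0 0; 0.3 0 0 -35 0 0 0; 0.4 0 0 -40 0 0 0; 0.4 0 0 -40 0 0 0")

```text
time_s: 22.37
position: [0.5148, 0.0838, 0.2179]
tool_rot: [[-0.008, 1.0, 0.002], [1.0, 0.008, -0.0], [-0.0, 0.002, -1.0]]
ft_force: [1.4, -0.2, 0.0]
grip_width: 0.0342
gripper_force: 0.0
```

Request:
servo_tool(deltas="0.5 0 0 -20 0 0 0; 0.5 0 0 0 0 0 0")

```text
time_s: 22.53
position: [0.5168, 0.0838, 0.2416]
tool_rot: [[-0.009, 1.0, 0.013], [1.0, 0.009, -0.001], [-0.001, 0.013, -1.0]]
ft_force: [0.5, -0.4, 0.6]
grip_width: 0.0429
gripper_force: 0.0
```

```bash
python3 - <<'E'
from h import *
p=shot("wrist");save(p,"w4.png",(200,60,520,330),2)
o=env.observe();print(o["time_s"],o["position"],o["grip_width"])
for t in tabs(p,.065,box=(.4,.6,-.0,.2)): print(t)
q=shot("top");
for t in tabs(q,.012,amin=10): print(t)
plan((.625,-.10,.30,90,.5),(.66,-.14,.28,90,.5))
E
```

```text
22.5833 [0.51586351 0.08386337 0.23852461] 0.04279982435962829
([289.6, 202.0], 563, [0.4954, 0.0896])
([311.5, 212.0], 490, [0.5155, 0.0803])
([304.2, 246.7], 172, [0.5087, 0.0461])
0.5 -30.8 18.1 -10.5 0.001 0 0.001; 0.5 -30.8 18.1 -10.6 0.001 0 0.001; 0.5 -30.8 18.1 -10.6 0.001 0 0.001; 0.5 -30.7 18.2 -10.6 0.001 0 0.001; 0.5 -30.8 18.2 -10.6 0.001 0 0.001; 0.5 -30.7 18.2 -10.6 0.001 0 0.001; 0.5 -20.0 17.5 10.0 -0.001 0 0.001; 0.5 -20.0 17.5 10.0 -0.001 0 0.001
8 rows; end [ 0.66 -0.14  0.28]
```

View pics/w4.png

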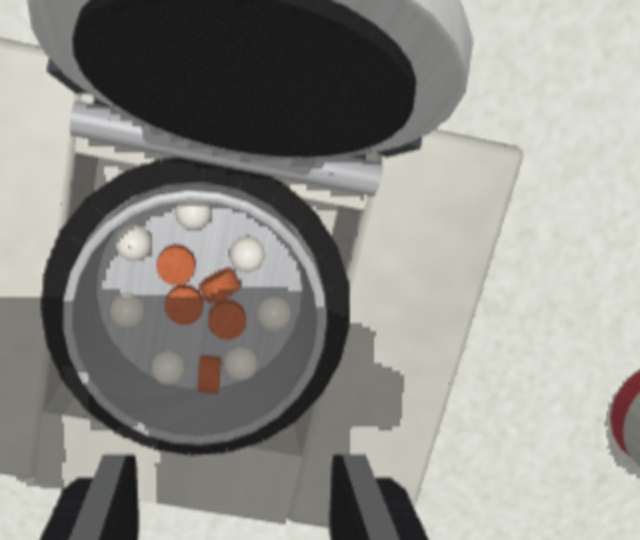

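Request:
servo_tool(deltas="0.5 -31 18 -10 0 0 0; 0.5 -31 18 -10 0 0 0; 0.5 -31 18 -10 0 0 0; 0.5 -31 18 -10 0 0 0; 0.5 -31 18 -10 0 0 0; 0.5 -31 18 -10 0 0 0; 0.5 0 0 0 0 0 0; 0.5 0 0 0 0 0 0")

```text
time_s: 23.3
position: [0.6247, -0.1025, 0.2929]
tool_rot: [[-0.006, 1.0, -0.002], [1.0, 0.006, 0.001], [0.001, -0.002, -1.0]]
ft_force: [-0.3, 1.1, -0.1]
grip_width: 0.0428
gripper_force: 0.0
```

```bash
python3 - <<'E'
from h import *
np.set_printoptions(precision=4,suppress=True)
p=shot("wrist");save(p,"w5.png",(200,0,640,400),1.5);np.save("w5.npy",p,allow_pickle=True)
o=env.observe();print(o["time_s"],o["position"],np.linalg.inv(p["world_to_cam"])[:3,3])
for n in ("rod","stand"):
    print(n,[(np.round(b["bbox"]).astype(int).tolist(),round(b["conf"],2)) for b in env.spot_in(n,p)])
    print([(np.round(b["uv"],1).tolist(),round(b["conf"],2),dep(p,b["uv"])) for b in env.spot_point(n,p)])
X=cloud(p);m=np.hypot(X[...,0]-.66,X[...,1]+.19)<.05
for a,b in((.003,.02),(.03,.055),(.055,.064),(.065,.1),(.108,.155),(.155,.18)):
    Q=X[m&(X[...,2]>a)&(X[...,2]<b)]
    if len(Q): print(a,b,len(Q),Q.mean(0),Q.min(0),Q.max(0))
E
```

```text
23.35 [ 0.6242 -0.1012  0.2931] [ 0.6257 -0.0245  0.4359]
rod [([355, 304, 23, 70], 0.97)]
[([345.9, 262.3], 0.68, array([ 0.6609, -0.1869,  0.0403]))]
stand [([362, 371, 37, 63], 0.82), ([346, 261, 53, 57], 0.6)]
[([377.1, 352.2], 0.62, array([ 0.6474, -0.1026,  0.3288])), ([448.3, 241.5], 0.56, array([ 0.785 , -0.1637,  0.0283]))]
0.003 0.02 1679 [ 0.6619 -0.1877  0.0093] [ 0.6288 -0.23    0.003 ] [ 0.6992 -0.1601  0.0198]
0.03 0.055 200 [ 0.6629 -0.193   0.0456] [ 0.6532 -0.2051  0.03  ] [ 0.6742 -0.1857  0.055 ]
0.055 0.064 292 [ 0.6633 -0.1954  0.0591] [ 0.6483 -0.2116  0.055 ] [ 0.6794 -0.1805  0.064 ]
0.065 0.1 113 [ 0.663  -0.1926  0.0813] [ 0.6587 -0.1967  0.0656] [ 0.6685 -0.1909  0.0999]
0.108 0.155 507 [ 0.661  -0.1896  0.1325] [ 0.6526 -0.201   0.1083] [ 0.674  -0.1849  0.155 ]
0.155 0.18 436 [ 0.6607 -0.194   0.1663] [ 0.6526 -0.2075  0.155 ] [ 0.6686 -0.1846  0.1696]
```

View pics/w5.png

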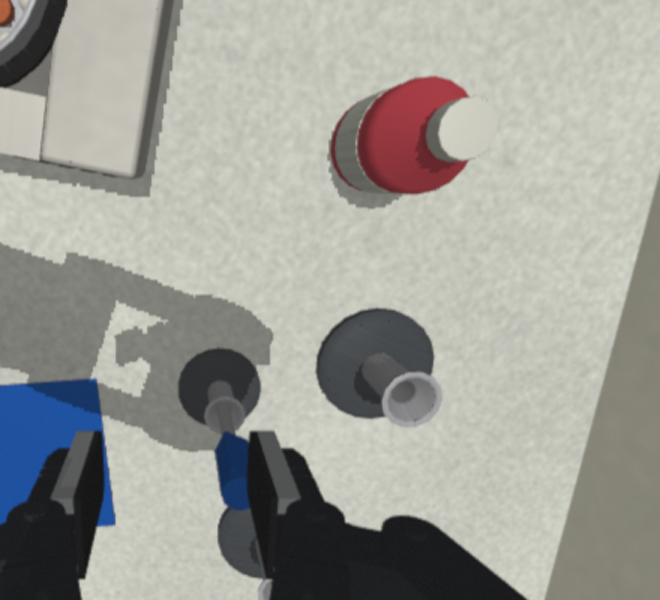

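```bash
python3 - <<'E'
from h import *
np.set_printoptions(precision=4,suppress=True)
pts=[]
for f in("scene0","top0","w5"):
    p=np.load(f+".npy",allow_pickle=True).item();X=cloud(p)
    Q=X[(np.hypot(X[...,0]-.662,X[...,1]+.195)<.025)&(X[...,2]>.112)&(X[...,2]<.152)]
    print(f,len(Q),Q.mean(0)); pts.append(Q)
    T=X[(np.hypot(X[...,0]-.662,X[...,1]+.195)<.025)&(X[...,2]>.164)]
    print(" knob",len(T),T.mean(0) if len(T) else 0)
from scipy.optimize import least_squares
def res(v,Q):
    c,s=np.cos(v[2]),np.sin(v[2]);d=(Q[:,:2]-v[:2])@np.array([[c,-s],[s,c]])
    return np.abs(d).max(1)-.009
for Q in(pts[0],pts[2],np.vstack([pts[0],pts[2]])):
    best=min((least_squares(res,[.662,-.195,a],args=(Q,),loss="soft_l1",f_scale=.001) for a in np.radians([-40,-20,0,20,40])),key=lambda r:r.cost)
    print(best.x[:2],np.degrees(best.x[2])%90,best.cost/len(Q))
plan((.662,-.195,.26,90,.5))
E
```

```text
scene0 140 [ 0.6647 -0.1891  0.1322]
 knob 100 [ 0.6619 -0.1935  0.1681]
top0 38 [ 0.6551 -0.1931  0.1316]
 knob 62 [ 0.6619 -0.1963  0.1684]
w5 441 [ 0.661  -0.1896  0.1325]
 knob 365 [ 0.6608 -0.1953  0.1676]
[ 0.6604 -0.1955] 69.80836366750512 3.314385342570301e-07
[ 0.6637 -0.1965] 67.96655957734221 3.7339154857863134e-08
[ 0.6635 -0.1965] 68.26991052395108 2.2347962903014243e-07
0.5 -31.9 12.3 11.4 0 0 0.003; 0.5 -31.9 12.5 11.4 0 0 0.003; 0.5 -31.8 12.5 11.3 0 0 0.003
3 rows; end [ 0.662 -0.195  0.26 ]
```

```bash
python3 - <<'E'
from h import *
plan((.6625,-.196,.23,68,.55,25),(.6625,-.196,.113,68,.55,40))
E
```

```text
0.55 -19.3 7.5 12.8 0 0 0.079; 0.55 -18.7 9.0 12.8 0 0 0.079; 0.55 -17.9 10.5 12.8 0 0 0.079; 0.55 -17.1 11.8 12.9 0 0 0.079; 0.55 -16.0 13.2 12.8 0 0 0.079; 0.55 0 0 39.0 0 0 -0; 0.55 0 0 39.0 0 0 -0; 0.55 -0.1 0.1 39.0 0 0 -0
8 rows; end [ 0.6625 -0.1961  0.113 ]
```

Request:
servo_tool(deltas="0.55 -19 7.5 12.8 0 0 0.079; 0.55 -18.7 9 12.8 0 0 0.079; 0.55 -18 10.5 12.8 0 0 0.079; 0.55 -17 12 12.8 0 0 0.079; 0.55 -16 13 12.8 0 0 0.079; 0.55 0 0 0 0 0 0; 0.55 0 0 0 0 0 0; 0.55 0 0 0 0 0 0")

```text
time_s: 24.22
position: [0.6629, -0.1957, 0.2311]
tool_rot: [[0.374, 0.927, 0.001], [0.927, -0.374, -0.0], [0.0, 0.001, -1.0]]
ft_force: [0.0, -0.4, 0.1]
grip_width: 0.047
gripper_force: 0.0
```

```bash
python3 - <<'E'
from h import *
np.set_printoptions(precision=4,suppress=True)
p=shot("wrist");save(p,"w6.png",(150,180,490,480),2)
o=env.observe();print(o["time_s"],o["position"],o["tool_rot"])
X=cloud(p);Q=X[(np.hypot(X[...,0]-.662,X[...,1]+.195)<.02)&(X[...,2]>.16)&(X[...,2]<.175)]
print(len(Q),Q.mean(0),Q.min(0),Q.max(0))
plan((.6625,-.196,.113,68,.55,30))
E
```

```text
24.2667 [ 0.663  -0.1956  0.2315] [[ 0.3743  0.9273  0.0014]
 [ 0.9273 -0.3743 -0.0005]
 [ 0.0001  0.0015 -1.    ]]
1033 [ 0.6644 -0.1954  0.1677] [ 0.6529 -0.2076  0.1607] [ 0.6751 -0.1851  0.1705]
0.55 -0.1 -0.1 29.6 0 0 0; 0.55 -0.2 -0.1 29.6 0 0 0; 0.55 -0.1 -0.1 29.6 0 0 0; 0.55 -0.2 -0.2 29.7 0 0 0
4 rows; end [ 0.6625 -0.196   0.113 ]
```

View pics/w6.png

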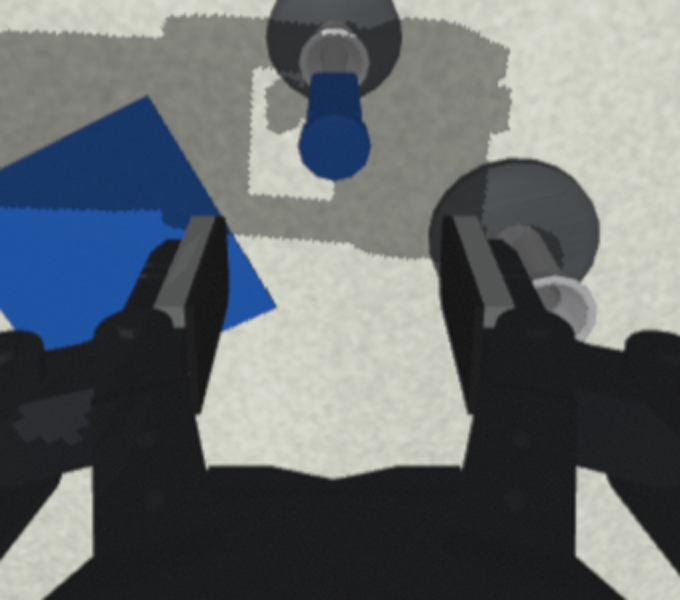

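Request:
servo_tool(deltas="0.55 0 0 30 0 0 0; 0.55 0 0 30 0 0 0; 0.55 0 0 30 0 0 0; 0.55 0 0 28 0 0 0; 0.55 0 0 0 0 0 0; 0.55 0 0 0 0 0 0", newtons=70)

```text
time_s: 24.77
position: [0.6629, -0.1959, 0.1128]
tool_rot: [[0.375, 0.927, -0.001], [0.927, -0.375, 0.0], [0.0, -0.001, -1.0]]
ft_force: [-0.2, -0.1, 0.7]
grip_width: 0.0466
gripper_force: 0.0
```

Request:
servo_tool(deltas="0 0 0 0 0 0 0; 0 0 0 0 0 0 0; 0 0 0 0 0 0 0; 0 0 0 0 0 0 0; 0 0 0 0 0 0 0")

```text
time_s: 25.18
position: [0.6637, -0.1971, 0.1151]
tool_rot: [[0.376, 0.926, 0.004], [0.926, -0.376, -0.002], [-0.0, 0.004, -1.0]]
ft_force: [-0.9, 1.6, 5.4]
grip_width: 0.0178
gripper_force: 68.0
```

Request:
servo_tool(deltas="0 0 0 -20 0 0 0; 0 0 0 -35 0 0 0; 0 0 0 -35 0 0 0; 0 0 0 -35 0 0 0; 0 0 0 -10 0 0 0; 0 0 0 0 0 0 0; 0 0 0 0 0 0 0")

```text
time_s: 25.77
position: [0.6628, -0.1968, 0.2472]
tool_rot: [[0.377, 0.926, 0.0], [0.926, -0.377, -0.0], [-0.0, 0.0, -1.0]]
ft_force: [-0.3, 0.1, -0.6]
grip_width: 0.0177
gripper_force: 68.2
```

```bash
python3 - <<'E'
from h import *
np.set_printoptions(precision=4,suppress=True)
p=shot("scene");q=shot("wrist");save(q,"w7.png",(150,180,490,480),2)
o=env.observe();print(o["time_s"],o["position"],o["tool_rot"],o["grip_width"],o["gripper_force"],o["ft_force"])
X=cloud(p);P=o["position"];m=(np.hypot(X[...,0]-P[0],X[...,1]-P[1])<.035)
Q=X[m&(X[...,2]>.08)&(X[...,2]<.22)]
for a in np.arange(.08,.24,.015):
    b=Q[(Q[:,2]>a)&(Q[:,2]<a+.015)]
    if len(b): print(round(a,3),len(b),b.mean(0))
E
```

```text
25.8667 [ 0.6624 -0.1966  0.2452] [[ 0.3766  0.9264 -0.0031]
 [ 0.9264 -0.3766  0.0015]
 [ 0.0003 -0.0035 -1.    ]] 0.017192728258516175 68.20096045732498 [-0.0509 -0.1365 -0.9227]
0.14 14 [ 0.662  -0.1923  0.1511]
0.155 27 [ 0.6624 -0.1924  0.1623]
0.17 29 [ 0.6625 -0.1925  0.177 ]
0.185 30 [ 0.6627 -0.1919  0.1927]
0.2 31 [ 0.6626 -0.1924  0.2075]
0.215 9 [ 0.6624 -0.1923  0.2176]
```

View pics/w7.png

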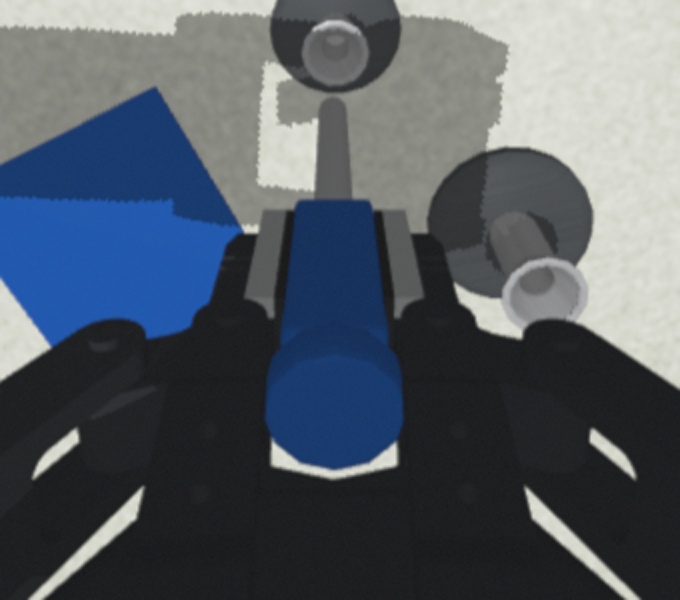

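```bash
python3 - <<'E'
from h import *
plan((.52,.06,.247,79,0,38))
E
```

```text
0 23.0 -28.6 -0.1 0 0 -0.024; 0 23.7 -28.0 -0.1 0 0 -0.024; 0 24.4 -27.4 -0.1 0 0 -0.024; 0 25.0 -26.8 -0.1 0 0 -0.024; 0 25.6 -26.3 -0.1 0 0 -0.024; 0 26.3 -25.6 -0.2 0 0 -0.024; 0 26.9 -25.0 -0.1 0 0 -0.024; 0 27.4 -24.3 -0.2 0 0 -0.024
8 rows; end [0.52  0.06  0.247]
```

Request:
servo_tool(deltas="0 23 -28.5 0 0 0 -0.024; 0 23.5 -28 0 0 0 -0.024; 0 24.5 -27.5 0 0 0 -0.024; 0 25 -27 0 0 0 -0.024; 0 25.5 -26.5 0 0 0 -0.024; 0 26.5 -25.5 0 0 0 -0.024; 0 27 -25 0 0 0 -0.024; 0 27.5 -24.5 0 0 0 -0.024")

```text
time_s: 26.53
position: [0.5183, 0.0615, 0.2457]
tool_rot: [[0.192, 0.981, -0.003], [0.981, -0.192, 0.0], [-0.0, -0.003, -1.0]]
ft_force: [1.1, 0.2, -1.2]
grip_width: 0.0177
gripper_force: 68.4
```

Request:
servo_tool(deltas="0 0 0 0 0 0 0; 0 0 0 0 0 0 0")

```text
time_s: 26.7
position: [0.5189, 0.0614, 0.2463]
tool_rot: [[0.19, 0.982, -0.002], [0.982, -0.19, 0.0], [-0.0, -0.002, -1.0]]
ft_force: [0.5, -0.0, -0.0]
grip_width: 0.0178
gripper_force: 68.4
```

```bash
python3 - <<'E'
from h import *
np.set_printoptions(precision=4,suppress=True)
p=shot("wrist");np.save("w8.npy",p,allow_pickle=True)
o=env.observe();print(o["time_s"],o["position"],o["tool_rot"][:2],o["grip_width"],o["gripper_force"])
A=np.array([.5025,.086])
for t in tabs(p,.065,box=(.4,.6,-.0,.2)): print(t)
b=env.spot_point("bead1_center",p); print("beads",[(onz(p,x["uv"],.068)[:2],round(x["conf"],2)) for x in b])
X=cloud(p);h,w=X.shape[:2]
# height map in jar
g=np.full((100,100),np.nan)
Q=X[(np.hypot(X[...,0]-A[0],X[...,1]-A[1])<.046)&(X[...,2]<.1)]
print(len(Q),np.percentile(Q[:,2],[5,50,95]))
occ=np.zeros((100,100),np.uint8);seen=np.zeros((100,100),np.uint8)
ij=((Q[:,:2]-A)*1000+50).astype(int);hi=Q[:,2]>.0635
seen[ij[:,0],ij[:,1]]=1;occ[ij[hi,0],ij[hi,1]]=1
seen=cv2.morphologyEx(seen,cv2.MORPH_CLOSE,np.ones((3,3)));occ=cv2.morphologyEx(occ,cv2.MORPH_CLOSE,np.ones((3,3)))
free=((seen>0)&(occ==0)).astype(np.uint8);D=cv2.distanceTransform(free,cv2.DIST_L2,5)
for _ in range(5):
    k=np.unravel_index(D.argmax(),D.shape);print("free at rel",np.array(k)-50,D[k]);D[max(0,k[0]-8):k[0]+8,max(0,k[1]-8):k[1]+8]=0
E
```

```text
26.75 [0.5197 0.0603 0.2463] [[ 0.192   0.9814 -0.0018]
 [ 0.9814 -0.192  -0.0001]] 0.01739108272052175 68.43416601419449
([280.7, 173.1], 283, [0.4937, 0.0988])
([295.2, 186.7], 478, [0.504, 0.0841])
([311.5, 195.8], 272, [0.517, 0.073])
([307.6, 223.9], 160, [0.5082, 0.0471])
beads [(array([0.5383, 0.0756]), 0.66), (array([ 0.5005, -0.2009]), 0.5)]
7771 [0.0591 0.0609 0.0761]
free at rel [-27 -25] 9.390699
free at rel [-19 -19] 9.196899
free at rel [36  8] 9.0
free at rel [-36   9] 8.7876
free at rel [ 7 21] 8.7876
```

Request:
servo_tool(deltas="0 18 5 0 0 0 0; 0 18 5 0 0 0 0; 0 0 0 20 0 0 0; 0 0 0 20 0 0 0; 0 0 0 20 0 0 0; 0 0 0 0 0 0 0; 0 0 0 0 0 0 0")

```text
time_s: 27.38
position: [0.537, 0.0925, 0.1864]
tool_rot: [[0.194, 0.981, -0.003], [0.981, -0.194, -0.0], [-0.0, -0.002, -1.0]]
ft_force: [0.2, -0.3, -0.6]
grip_width: 0.0174
gripper_force: 68.5
```

Request:
servo_tool(deltas="0 0 0 7 0 0 0; 0 0 0 7 0 0 0; 0 0 0 7 0 0 0; 0 0 0 0 0 0 0; 0 0 0 0 0 0 0")

```text
time_s: 27.8
position: [0.5367, 0.0934, 0.1661]
tool_rot: [[0.193, 0.981, -0.001], [0.981, -0.193, -0.0], [-0.0, -0.001, -1.0]]
ft_force: [-0.1, -0.2, -0.7]
grip_width: 0.0176
gripper_force: 68.5
```

Request:
servo_tool(deltas="0 5 -10 0 0 0 0; 0 6.5 -7.7 0 0 0 0; 0 3.4 -9.5 0 0 0 0; 0 0 -10 0 0 0 0; 0 -3.4 -9.5 0 0 0 0; 0 -6.5 -7.7 0 0 0 0; 0 -8.7 -5 0 0 0 0; 0 -9.9 -1.7 0 0 0 0")

```text
time_s: 28.47
position: [0.4745, 0.0921, 0.1672]
tool_rot: [[0.192, 0.981, 0.005], [0.981, -0.192, 0.0], [0.001, 0.005, -1.0]]
ft_force: [9.6, 0.1, -0.9]
grip_width: 0.0176
gripper_force: 69.3
```

Request:
servo_tool(deltas="0 -9.9 1.7 0 0 0 0; 0 -8.7 5 0 0 0 0; 0 -6.5 7.7 0 0 0 0; 0 -3.4 9.5 0 0 0 0; 0 0 10 0 0 0 0; 0 3.4 9.5 0 0 0 0; 0 6.5 7.7 0 0 0 0; 0 8.7 5 0 0 0 0")

```text
time_s: 29.13
position: [0.5282, 0.0708, 0.1656]
tool_rot: [[0.194, 0.981, -0.002], [0.981, -0.194, -0.001], [-0.001, -0.002, -1.0]]
ft_force: [-0.1, 0.5, -0.7]
grip_width: 0.0174
gripper_force: 69.0
```

Request:
servo_tool(deltas="0 9.9 1.7 0 0 0 0; 0 9.9 -1.7 0 0 0 0; 0 8.7 -5 0 0 0 0; 0 6.5 -7.7 0 0 0 0; 0 3.4 -9.5 0 0 0 0; 0 0 -10 0 0 0 0; 0 -3.4 -9.5 0 0 0 0; 0 -6.5 -7.7 0 0 0 0")

```text
time_s: 29.8
position: [0.4873, 0.1085, 0.1684]
tool_rot: [[0.192, 0.981, 0.013], [0.981, -0.192, -0.002], [0.001, 0.013, -1.0]]
ft_force: [0.7, 0.6, 0.3]
grip_width: 0.0174
gripper_force: 69.8
```

Request:
servo_tool(deltas="0 -8.7 -5 0 0 0 0; 0 -9.9 -1.7 0 0 0 0; 0 -9.9 1.7 0 0 0 0; 0 -8.7 5 0 0 0 0; 0 0 0 0 0 0 0; 0 0 0 0 0 0 0")

```text
time_s: 30.3
position: [0.4767, 0.0719, 0.166]
tool_rot: [[0.194, 0.981, -0.002], [0.981, -0.194, 0.0], [0.0, -0.002, -1.0]]
ft_force: [0.7, 0.1, -1.3]
grip_width: 0.017
gripper_force: 69.5
```

```bash
python3 - <<'E'
from h import *
np.set_printoptions(precision=4,suppress=True)
p=shot("wrist");np.save("w9.npy",p,allow_pickle=True)
q=np.load("w3.npy",allow_pickle=True).item()
o=env.observe();print(o["time_s"],o["position"],o["tool_rot"][:2],o["ft_force"])
a=cv2.resize(q["img"][110:340,210:450],None,fx=1.6,fy=1.6);b=cv2.resize(p["img"][60:420,140:520],None,fx=1.05,fy=1.05)
h=max(a.shape[0],b.shape[0]);c=np.zeros((h,a.shape[1]+b.shape[1],3),np.uint8);c[:a.shape[0],:a.shape[1]]=a;c[:b.shape[0],a.shape[1]:]=b
cv2.imwrite("pics/w9.png",c[...,::-1]);print(c.shape)
E
```

```text
30.35 [0.4765 0.0722 0.1659] [[ 0.1934  0.9811 -0.002 ]
 [ 0.9811 -0.1934  0.0001]] [ 0.0225  0.1477 -0.8559]
(378, 783, 3)
```

View pics/w9.png

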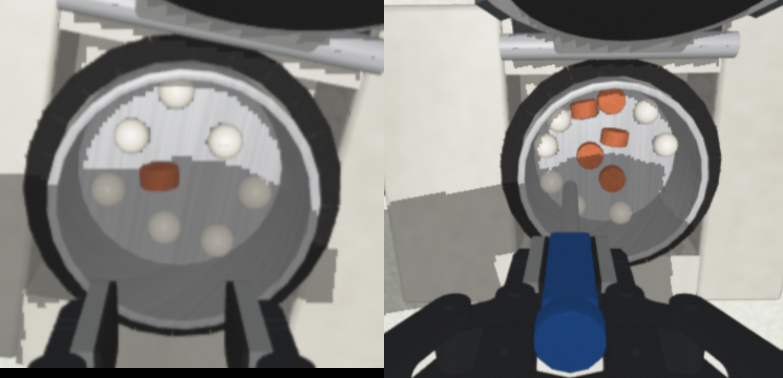

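```bash
python3 - <<'E'
from h import *
np.set_printoptions(precision=1,suppress=True)
p=np.load("w9.npy",allow_pickle=True).item();q=np.load("w3.npy",allow_pickle=True).item()
A=np.array([.5025,.086]);M=np.array([[.983,-.185],[.185,.983]])
L=[(131,135),(177,93),(225,140),(254,192),(217,240),(164,227),(108,190)]
Rr=[(546,147),(560,122),(646,112),(666,145),(620,213),(550,183),(580,205)]
a=np.array([M@(onz(q,(u/1.6+210,v/1.6+110),.068)[:2]-A) for u,v in L])*1000
b=np.array([M@(onz(p,((u-384)/1.05+140,v/1.05+60),.068)[:2]-A) for u,v in Rr])*1000
for n,s in(("start",a),("now",b)): print(n);print(np.c_[s,np.hypot(*s.T),np.degrees(np.arctan2(s[:,1],s[:,0]))])
print(np.linalg.norm(a[:,None]-b[None],axis=2))
E
```

```text
start
[[ -23.2   13.1   26.6  150.5]
 [  -6.7   35.3   35.9  100.7]
 [  18.6   18.9   26.5   45.5]
 [  37.3   -2.4   37.3   -3.6]
 [  25.7  -28.9   38.7  -48.4]
 [  -0.3  -27.2   27.2  -90.7]
 [ -29.1  -14.2   32.4 -153.9]]
now
[[ -37.     7.    37.6  169.3]
 [ -27.5   23.3   36.   139.7]
 [  27.5   29.2   40.1   46.7]
 [  41.7    7.7   42.4   10.4]
 [  13.2  -40.2   42.3  -71.8]
 [ -34.9  -17.9   39.3 -152.9]
 [ -14.6  -34.    37.1 -113.2]]
[[15.1 11.1 53.1 65.1 64.5 33.2 47.9]
 [41.5 24.  34.7 55.7 78.1 60.3 69.8]
 [56.9 46.3 13.6 25.7 59.4 65.  62.5]
 [74.8 69.6 33.  11.  44.9 73.9 60.8]
 [72.2 74.5 58.2 40.  16.8 61.6 40.6]
 [50.1 57.4 62.9 54.6 18.7 35.9 15.9]
 [22.6 37.6 71.3 74.1 49.6  6.9 24.5]]
```

Request:
servo_tool(deltas="0 -13.5 4.5 0 0 0 0; 0 -4.4 12 0 0 0 0; 0 0 13 0 0 0 0; 0 4.4 12 0 0 0 0; 0 8.3 9.8 0 0 0 0; 0 11 6.4 0 0 0 0; 0 12.7 2.2 0 0 0 0; 0 12.7 -2.2 0 0 0 0")

```text
time_s: 31.02
position: [0.5396, 0.0922, 0.1656]
tool_rot: [[0.193, 0.981, -0.002], [0.981, -0.193, -0.001], [-0.002, -0.002, -1.0]]
ft_force: [-3.5, -5.1, -0.5]
grip_width: 0.0173
gripper_force: 69.5
```

Request:
servo_tool(deltas="0 11 -6.4 0 0 0 0; 0 8.3 -9.8 0 0 0 0; 0 4.4 -12 0 0 0 0; 0 0 -13 0 0 0 0; 0 -4.4 -12 0 0 0 0; 0 -8.3 -9.8 0 0 0 0; 0 -11 -6.4 0 0 0 0; 0 -12.7 -2.2 0 0 0 0")

```text
time_s: 31.68
position: [0.4688, 0.0945, 0.1682]
tool_rot: [[0.192, 0.981, 0.011], [0.981, -0.192, 0.002], [0.004, 0.01, -1.0]]
ft_force: [6.0, 3.7, 0.3]
grip_width: 0.0176
gripper_force: 69.6
```

Request:
servo_tool(deltas="0 -12.7 2.2 0 0 0 0; 0 -11 6.4 0 0 0 0; 0 0 0 0 0 0 0; 0 0 0 0 0 0 0")

```text
time_s: 32.02
position: [0.4724, 0.069, 0.169]
tool_rot: [[0.194, 0.981, 0.008], [0.981, -0.194, 0.001], [0.003, 0.008, -1.0]]
ft_force: [0.1, 1.9, 21.5]
grip_width: 0.0174
gripper_force: 72.0
```

```bash
python3 - <<'E'
from h import *
np.set_printoptions(precision=4,suppress=True)
p=shot("wrist");np.save("w10.npy",p,allow_pickle=True)
o=env.observe();print(o["time_s"],o["position"],o["tool_rot"][:2],o["ft_force"],o["gripper_force"])
save(p,"w10.png",(200,60,440,320),2)
E
```

```text
32.0667 [0.4726 0.0692 0.1694] [[ 0.1932  0.9811  0.0091]
 [ 0.9812 -0.1932  0.0012]] [ 0.926   1.5892 23.0113] 72.18437880277634
```

View pics/w10.png

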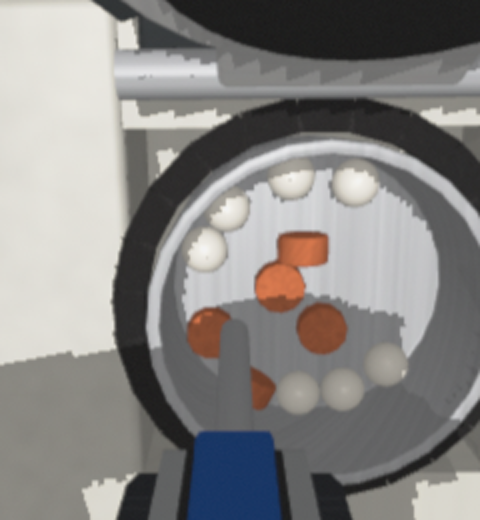

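```bash
python3 - <<'E'
from h import *
np.set_printoptions(precision=1,suppress=True)
p=np.load("w10.npy",allow_pickle=True).item();q=np.load("w3.npy",allow_pickle=True).item()
A=np.array([.5025,.086]);M=np.array([[.983,-.185],[.185,.983]])
L=[(131,135),(177,93),(225,140),(254,192),(217,240),(164,227),(108,190)]
Rr=[(207,250),(230,209),(291,180),(355,184),(386,363),(342,389),(298,393)]
a=np.array([M@(onz(q,(u/1.6+210,v/1.6+110),.068)[:2]-A) for u,v in L])*1000
b=np.array([M@(onz(p,(u/2+200,v/2+60),.068)[:2]-A) for u,v in Rr])*1000
print(np.c_[b,np.hypot(*b.T),np.degrees(np.arctan2(b[:,1],b[:,0]))])
print(np.linalg.norm(a[:,None]-b[None],axis=2))
t=[(212,330),(255,388),(280,287),(302,248),(322,328)]
print(np.array([M@(onz(p,(u/2+200,v/2+60),.07)[:2]-A) for u,v in t])*1000, "rod",M@(np.array([.4726,.0692])-A)*1000)
E
```

```text
[[-33.3  13.3  35.8 158.2]
 [-25.2  27.2  37.1 132.8]
 [ -4.7  36.7  37.   97.3]
 [ 16.9  35.2  39.   64.4]
 [ 30.9 -28.5  42.1 -42.7]
 [ 15.3 -38.4  41.4 -68.3]
 [ -0.8 -39.8  39.9 -91.2]]
[[10.1 14.3 29.9 45.7 68.2 64.3 57.5]
 [34.5 20.2  2.4 23.5 74.  76.9 75.4]
 [52.2 44.6 29.3 16.3 49.  57.5 61.9]
 [72.3 69.1 57.3 42.7 26.9 42.2 53.4]
 [72.5 75.8 72.3 64.7  5.3 14.1 28.7]
 [52.3 59.9 64.  64.7 31.2 19.2 12.6]
 [27.9 41.7 56.4 67.5 61.7 50.6 38.1]]
[[-32.  -14.8]
 [-16.7 -36.9]
 [ -8.1   0.5]
 [ -0.7  14.1]
 [  7.  -14.5]] rod [-26.3 -22. ]
```

Request:
servo_tool(deltas="0 -3 11.8 -2 0 0 0; 0 -3.4 9.5 0 0 0 0; 0 0 10 0 0 0 0; 0 3.4 9.5 0 0 0 0; 0 6.5 7.7 0 0 0 0; 0 8.7 5 0 0 0 0; 0 9.9 1.7 0 0 0 0; 0 9.9 -1.7 0 0 0 0")

```text
time_s: 32.73
position: [0.5286, 0.0899, 0.1677]
tool_rot: [[0.193, 0.981, -0.004], [0.981, -0.193, -0.001], [-0.002, -0.004, -1.0]]
ft_force: [-8.3, -4.7, 1.4]
grip_width: 0.0176
gripper_force: 70.0
```

Request:
servo_tool(deltas="0 8.7 -5 0 0 0 0; 0 6.5 -7.7 0 0 0 0; 0 3.4 -9.5 0 0 0 0; 0 0 -10 0 0 0 0; 0 -3.4 -9.5 0 0 0 0; 0 -6.5 -7.7 0 0 0 0; 0 -8.7 -5 0 0 0 0; 0 -9.9 -1.7 0 0 0 0")

```text
time_s: 33.4
position: [0.4736, 0.0908, 0.1694]
tool_rot: [[0.193, 0.981, 0.007], [0.981, -0.193, 0.001], [0.002, 0.007, -1.0]]
ft_force: [9.5, 1.0, 0.8]
grip_width: 0.0174
gripper_force: 69.9
```

```bash
python3 - <<'E'
from h import *
np.set_printoptions(precision=4,suppress=True)
p=shot("wrist");np.save("w11.npy",p,allow_pickle=True)
q=shot("scene")
o=env.observe();print(o["time_s"],o["position"],o["tool_rot"][:2],o["ft_force"],o["gripper_force"])
# knob top height vs TCP: slip check, before (w8) and now
for f in("w8","w11"):
    a=np.load(f+".npy",allow_pickle=True).item();T=np.array(a["world_to_cam"]);K=np.array(a["camera_matrix"])
    hsv=cv2.cvtColor(a["img"],cv2.COLOR_RGB2HSV);b=((hsv[...,0]>100)&(hsv[...,0]<125)&(hsv[...,1]>130)).astype(np.uint8)
    n,l,st,ce=cv2.connectedComponentsWithStats(b);i=1+st[1:,4].argmax();print(f,st[i],ce[i],np.median(a["depth"][l==i]), np.percentile(a["depth"][l==i],[2,98]))
E
```

```text
33.5 [0.474  0.0897 0.1695] [[ 0.1941  0.981   0.0069]
 [ 0.981  -0.1941  0.0004]] [ 5.1551 -2.1795 -0.2876] 69.60315585136414
w8 [ 282  280   70  140 7580] [316.6708 355.292 ] 0.11208552 [0.1058 0.4841]
w11 [ 282  280   70  134 7040] [316.5832 351.3128] 0.111782975 [0.1065 0.158 ]
```

Request:
servo_tool(deltas="0 0 0 -20 0 0 0; 0 0 0 -20 0 0 0; 0 0 0 -20 0 0 0; 0 0 0 -20 0 0 0; 0 0 0 0 0 0 0; 0 0 0 0 0 0 0")

```text
time_s: 34.0
position: [0.4724, 0.0906, 0.2486]
tool_rot: [[0.193, 0.981, 0.001], [0.981, -0.193, 0.001], [0.001, 0.001, -1.0]]
ft_force: [0.3, 0.2, -1.9]
grip_width: 0.0177
gripper_force: 69.4
```

```bash
python3 - <<'E'
from h import *
np.set_printoptions(precision=4,suppress=True)
p=shot("wrist");np.save("w12.npy",p,allow_pickle=True);save(p,"w12.png",(170,60,470,480),1.4)
o=env.observe();print(o["time_s"],o["position"],o["tool_rot"][:2],o["ft_force"],o["gripper_force"])
plan((.6628,-.1965,.247,68,0,38))
E
```

```text
34.05 [0.4721 0.0906 0.2476] [[ 0.193   0.9812 -0.0007]
 [ 0.9812 -0.193   0.0007]] [-0.1178  0.7862 -1.8703] 69.38657015562057
0 -24.5 24.3 0 0 0 0.019; 0 -24.0 24.7 0 0 0 0.019; 0 -23.5 25.2 0 0 0 0.019; 0 -23.1 25.6 0 0 0 0.019; 0 -22.6 26.0 0 0 0 0.019; 0 -22.1 26.5 0.1 0 0 0.019; 0 -21.6 26.9 0 0 0 0.019; 0 -21.0 27.3 0.1 0 0 0.019
0 -20.5 27.7 0 0 0 0.019; 0 -20.0 28.0 0.1 0 0 0.019
10 rows; end [ 0.6628 -0.1965  0.247 ]
```

View pics/w12.png

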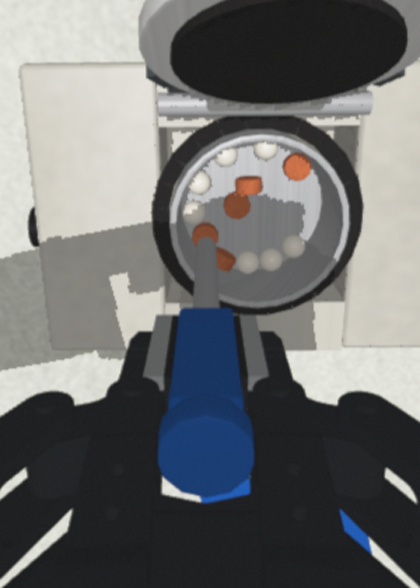

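```bash
python3 - <<'E'
from h import *
np.set_printoptions(precision=1,suppress=True)
p=np.load("w12.npy",allow_pickle=True).item();q=np.load("w3.npy",allow_pickle=True).item();s=np.load("scene0.npy",allow_pickle=True).item();t=np.load("top0.npy",allow_pickle=True).item()
A=np.array([.5025,.086]);M=np.array([[.983,-.185],[.185,.983]])
# depth-based bead finding at start: sphere tops above .0715 in jar
def beads(pp,lo=.0705):
    X=cloud(pp);m=((np.hypot(X[...,0]-A[0],X[...,1]-A[1])<.047)&(X[...,2]>lo)&(X[...,2]<.079)).astype(np.uint8)
    n,l,st,ce=cv2.connectedComponentsWithStats(m)
    return np.array([np.r_[M@(X[l==i].mean(0)[:2]-A)*1000,X[l==i][:,2].max()*1000,st[i,4]] for i in range(1,n) if st[i,4]>6])
print("w3");print(beads(q));print("scene0");print(beads(s))
print("w12");print(beads(p))
Rr=[(193,208),(200,182),(226,155),(265,148),(247,262),(271,260),(293,246)]
b=np.array([M@(onz(p,(u/1.4+170,v/1.4+60),.068)[:2]-A) for u,v in Rr])*1000;print(b)
print("free",M@(onz(p,(362.9,213.6),.06)[:2]-A)*1000)
E
```

```text
w3
[[ -7.6  36.1  77.3 328. ]
 [-23.3  14.   77.8 345. ]
 [ 17.8  19.5  77.3 338. ]
 [-42.7 -14.2  79.  120. ]
 [ -7.7  -1.5  79.  353. ]
 [-29.2 -12.1  77.1 325. ]
 [ 36.1  -0.9  76.9 315. ]
 [ -1.  -25.3  77.1 301. ]
 [-32.8 -33.3  79.   26. ]
 [ 24.5 -27.2  77.  287. ]]
scene0
[[-30.1 -10.3  78.5  36. ]
 [ -3.1 -20.9  78.9  39. ]
 [-24.6  15.6  77.4  37. ]
 [ 21.3 -25.2  78.8  19. ]]
w12
[[  9.   37.8  77.  183. ]
 [-15.8  33.2  77.3 164. ]
 [ 32.8  30.4  72.7  18. ]
 [-33.4  16.7  77.5 196. ]
 [ -1.7  15.   78.8 219. ]
 [ -8.6   5.4  72.   12. ]
 [-11.3   2.1  72.   13. ]
 [-37.3  -3.1  76.8 200. ]
 [ -4.6  -0.3  72.3  12. ]
 [ -8.9  -2.5  71.3   8. ]
 [-41.3 -19.9  78.8  36. ]
 [-32.1 -14.6  70.9   7. ]
 [-25.  -17.6  72.2  11. ]
 [ 29.4 -26.9  77.1 184. ]
 [-16.9 -35.8  78.9 147. ]
 [ 14.9 -36.4  77.2 178. ]
 [ -0.9 -38.3  77.5 181. ]]
[[-37.3  -1.7]
 [-32.5  15.7]
 [-15.5  33.2]
 [  9.5  37.5]
 [ -0.6 -40.3]
 [ 15.9 -38.9]
 [ 30.6 -28.9]]
free [15.3 -9. ]
```

Request:
servo_tool(deltas="0 -4 22.7 0 0 0 0; 0 -4 22.7 0 0 0 0; 0 0 0 25 0 0 0; 0 0 0 25 0 0 0; 0 0 0 12 0 0 0; 0 0 0 10 0 0 0; 0 0 0 9 0 0 0; 0 0 0 0 0 0 0")

```text
time_s: 34.72
position: [0.5144, 0.074, 0.1647]
tool_rot: [[0.193, 0.981, -0.005], [0.981, -0.193, 0.001], [-0.0, -0.005, -1.0]]
ft_force: [0.2, 0.6, -0.3]
grip_width: 0.0174
gripper_force: 69.4
```

Request:
servo_tool(deltas="0 0 10 0 0 0 0; 0 0 10 0 0 0 0; 0 0 0 0 0 0 0; 0 -11.4 -5.1 0 0 0 0; 0 -9 -8.7 0 0 0 0; 0 -5.5 -11.2 0 0 0 0; 0 -1.3 -12.4 0 0 0 0; 0 3 -12 0 0 0 0")

```text
time_s: 35.38
position: [0.4816, 0.0553, 0.1677]
tool_rot: [[0.194, 0.981, 0.003], [0.981, -0.194, 0.001], [0.001, 0.003, -1.0]]
ft_force: [8.9, 4.7, -0.4]
grip_width: 0.0174
gripper_force: 70.1
```

Request:
servo_tool(deltas="0 7 -10.4 0 0 0 0; 0 10 -7.3 0 0 0 0; 0 12 -3.4 0 0 0 0; 0 12.5 0.9 0 0 0 0; 0 11.4 5.1 0 0 0 0; 0 0 0 0 0 0 0; 0 0 0 0 0 0 0")

```text
time_s: 35.97
position: [0.4778, 0.1104, 0.1677]
tool_rot: [[0.192, 0.981, 0.002], [0.981, -0.192, -0.0], [0.0, 0.002, -1.0]]
ft_force: [4.3, -0.4, 0.4]
grip_width: 0.0172
gripper_force: 69.6
```

```bash
python3 - <<'E'
from h import *
np.set_printoptions(precision=1,suppress=True)
p=shot("wrist");np.save("w13.npy",p,allow_pickle=True);save(p,"w13.png",(200,60,440,420),1.6)
o=env.observe();print(o["time_s"],np.array(o["position"])*1000,o["ft_force"],o["gripper_force"])
A=np.array([.5025,.086]);M=np.array([[.983,-.185],[.185,.983]])
print(M@(np.array(o["position"])[:2]-A)*1000)
X=cloud(p);m=((np.hypot(X[...,0]-A[0],X[...,1]-A[1])<.047)&(X[...,2]>.0705)&(X[...,2]<.08)).astype(np.uint8)
n,l,st,ce=cv2.connectedComponentsWithStats(m)
S=np.array([(-23.3,14),(-7.6,36.1),(17.8,19.5),(36.1,-.9),(24.5,-27.2),(-1,-25.3),(-29.2,-12.1)])
for i in range(1,n):
    if st[i,4]>60:
        c=M@(X[l==i].mean(0)[:2]-A)*1000; u=ce[i].astype(int); print(c,st[i,4],p["img"][u[1],u[0]],"min",np.linalg.norm(S-c,axis=1).min(),1+np.linalg.norm(S-c,axis=1).argmin())
E
```

```text
36.0167 [477.7 110.2 167.7] [ 4.  -0.6 -0.3] 69.61775243282318
[-28.8  19.2]
[ 1.4 34.5] 94 [161 157 150] min 9.125112175384453 2
[29.7 23.4] 757 [158 155 147] min 12.556664817264812 3
[-34.   13.5] 254 [134  77  52] min 10.69112911455031 1
[-1.7 15.2] 371 [129  74  52] min 19.947849381398782 3
[-39.6  -6.6] 276 [164 162 153] min 11.822456376600009 7
```

Request:
servo_tool(deltas="0 0 0 -20 0 0 0; 0 0 0 -25 0 0 0; 0 0 0 -25 0 0 0; 0 0 0 -10 0 0 0; 0 0 0 0 0 0 0; 0 0 0 0 0 0 0")

```text
time_s: 36.52
position: [0.4765, 0.1103, 0.2466]
tool_rot: [[0.193, 0.981, -0.002], [0.981, -0.193, 0.0], [-0.0, -0.002, -1.0]]
ft_force: [0.3, -0.4, -1.8]
grip_width: 0.0172
gripper_force: 69.5
```

```bash
python3 - <<'E'
from h import *
np.set_printoptions(precision=4,suppress=True)
p=shot("wrist");np.save("w14.npy",p,allow_pickle=True)
q=shot("top")
o=env.observe();print(o["time_s"],o["position"],o["tool_rot"][:2],o["ft_force"],o["gripper_force"])
A=np.array([.5025,.086]);M=np.array([[.983,-.185],[.185,.983]])
X=cloud(p);m=((np.hypot(X[...,0]-A[0],X[...,1]-A[1])<.047)&(X[...,2]>.0745)&(X[...,2]<.08)).astype(np.uint8)
n,l,st,ce=cv2.connectedComponentsWithStats(m)
for i in range(1,n):
    if st[i,4]>20:
        u=ce[i].astype(int); print((M@(X[l==i].mean(0)[:2]-A)*1000).round(1),st[i,4],p["img"][u[1],u[0]])
plan((.6628,-.1965,.247,68,0,38))
E
```

```text
36.6167 [0.4766 0.1104 0.2458] [[ 0.1932  0.9812 -0.0033]
 [ 0.9812 -0.1932  0.0002]] [-0.1506 -0.1967 -1.5872] 69.49838608503342
[ 1.1 37.1] 53 [239 236 230]
[16.5 35.4] 72 [243 243 241]
[30.3 28. ] 78 [243 243 241]
[-1.4 15. ] 161 [128  74  49]
[38.4 13.7] 71 [242 241 237]
[-35.5   8. ] 158 [130  75  50]
[-38.  -12.7] 30 [161 157 149]
[ -5.6 -38.7] 58 [168 163 156]
0 -26.5 24.2 -0.2 0 0 0.019; 0 -26.1 24.7 -0.2 0 0 0.019; 0 -25.6 25.2 -0.2 0 0 0.019; 0 -25.1 25.7 -0.2 0 0 0.019; 0 -24.6 26.1 -0.2 0 0 0.019; 0 -24.1 26.6 -0.2 0 0 0.019; 0 -23.6 27.1 -0.2 0 0 0.019; 0 -23.0 27.5 -0.1 0 0 0.019
0 -22.5 27.9 -0.2 0 0 0.019; 0 -22.0 28.4 -0.1 0 0 0.019
10 rows; end [ 0.6629 -0.1965  0.247 ]
```

Request:
servo_tool(deltas="0 -26.5 24 0 0 0 0.019; 0 -26 24.7 0 0 0 0.019; 0 -25.6 25 0 0 0 0.019; 0 -25 25.7 0 0 0 0.019; 0 -24.6 26 0 0 0 0.019; 0 -24 26.6 0 0 0 0.019; 0 -23.6 27 0 0 0 0.019; 0 -23 27.5 0 0 0 0.019")

```text
time_s: 37.28
position: [0.6263, -0.136, 0.2455]
tool_rot: [[0.34, 0.94, -0.003], [0.94, -0.34, 0.001], [0.0, -0.003, -1.0]]
ft_force: [0.7, -0.1, -0.2]
grip_width: 0.0177
gripper_force: 69.5
```

Request:
servo_tool(deltas="0 -22.5 28 0 0 0 0.019; 0 -22 28.5 0 0 0 0.019; 0 0 0 0 0 0 0; 0 0 0 0 0 0 0; 0 0 0 0 0 0 0")

```text
time_s: 37.7
position: [0.6632, -0.1954, 0.2459]
tool_rot: [[0.375, 0.927, -0.002], [0.927, -0.375, 0.002], [0.001, -0.003, -1.0]]
ft_force: [0.2, 0.6, -0.8]
grip_width: 0.0174
gripper_force: 69.5
```

```bash
python3 - <<'E'
from h import *
np.set_printoptions(precision=4,suppress=True)
p=shot("wrist");np.save("w15.npy",p,allow_pickle=True);save(p,"w15.png",(150,180,490,480),2)
o=env.observe();print(o["time_s"],o["position"],o["tool_rot"][:2],o["ft_force"],o["gripper_force"])
X=cloud(p)
m=(np.hypot(X[...,0]-.663,X[...,1]+.196)<.03)
for a,b in((.055,.064),(.135,.2)):
    Q=X[m&(X[...,2]>a)&(X[...,2]<b)];print(a,len(Q),Q.mean(0),Q.min(0),Q.max(0))
s=shot("scene");X=cloud(s);m=(np.hypot(X[...,0]-.663,X[...,1]+.196)<.03)
for a,b in((.055,.065),(.12,.14),(.14,.155),(.155,.17),(.17,.185),(.185,.2)):
    Q=X[m&(X[...,2]>a)&(X[...,2]<b)]
    if len(Q): print(a,len(Q),Q.mean(0),Q.min(0),Q.max(0))
plan((.6628,-.1967,.247,68,0,38))
E
```

```text
37.75 [ 0.6632 -0.1949  0.2466] [[ 0.3739  0.9275 -0.0015]
 [ 0.9275 -0.3739  0.001 ]] [ 0.1123  1.5446 -0.6087] 69.45454627275467
0.055 511 [ 0.6634 -0.1973  0.059 ] [ 0.648  -0.2123  0.055 ] [ 0.6795 -0.1809  0.0621]
0.135 414 [ 0.6655 -0.1929  0.1759] [ 0.6594 -0.1984  0.1463] [ 0.6691 -0.191   0.2   ]
0.055 101 [ 0.6595 -0.1966  0.059 ] [ 0.6451 -0.2114  0.055 ] [ 0.6758 -0.1788  0.0641]
0.14 14 [ 0.6631 -0.1922  0.1505] [ 0.6574 -0.1958  0.1473] [ 0.6659 -0.189   0.1534]
0.155 29 [ 0.6627 -0.1916  0.1621] [ 0.6559 -0.1965  0.155 ] [ 0.6661 -0.1888  0.1695]
0.17 30 [ 0.6627 -0.1915  0.1784] [ 0.6571 -0.1959  0.1702] [ 0.667  -0.1889  0.1846]
0.185 28 [ 0.6634 -0.1913  0.1938] [ 0.6567 -0.196   0.1856] [ 0.6674 -0.1881  0.1997]
0 -2.1 0.3 0.2 -0.001 0 0.001
1 rows; end [ 0.6628 -0.1967  0.247 ]
```

View pics/w15.png

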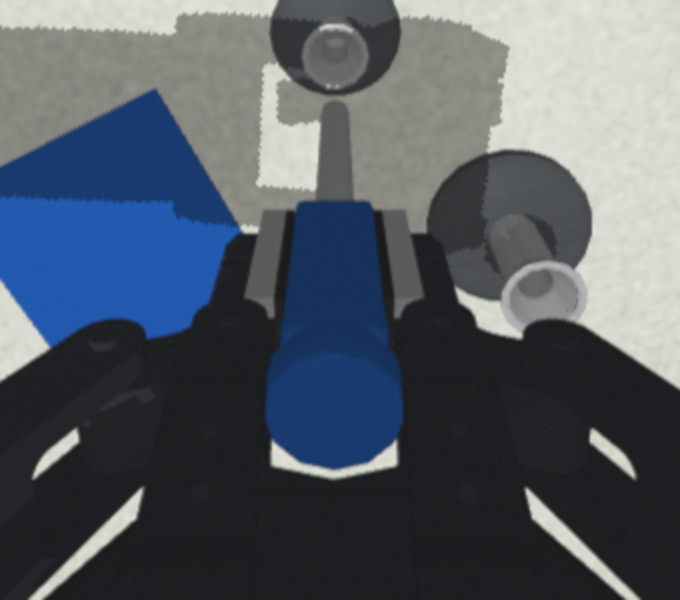

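Request:
servo_tool(deltas="0 -2 0 25 0 0 0; 0 0 0 25 0 0 0; 0 0 0 20 0 0 0; 0 0 0 10 0 0 0; 0 0 0 10 0 0 0; 0 0 0 10 0 0 0; 0 0 0 0 0 0 0")

```text
time_s: 38.38
position: [0.6625, -0.1972, 0.1459]
tool_rot: [[0.374, 0.927, -0.002], [0.927, -0.374, 0.001], [0.0, -0.002, -1.0]]
ft_force: [0.6, 0.2, -1.1]
grip_width: 0.0177
gripper_force: 69.5
```

Request:
servo_tool(deltas="0 0 0 10 0 0 0; 0 0 0 10 0 0 0; 0 0 0 6 0 0 0; 0 0 0 0 0 0 0")

```text
time_s: 38.72
position: [0.6624, -0.1973, 0.1195]
tool_rot: [[0.375, 0.927, -0.002], [0.927, -0.375, 0.001], [0.001, -0.003, -1.0]]
ft_force: [-0.3, 0.7, -1.0]
grip_width: 0.0177
gripper_force: 69.5
```

Request:
servo_tool(deltas="0 0 0 3 0 0 0; 0 0 0 0 0 0 0; 0.55 0 0 0 0 0 0; 0.55 0 0 0 0 0 0; 0.55 0 0 0 0 0 0; 0.55 0 0 -25 0 0 0; 0.55 0 0 -40 0 0 0; 0.55 0 0 -40 0 0 0")

```text
time_s: 39.38
position: [0.6624, -0.1976, 0.2239]
tool_rot: [[0.375, 0.927, -0.002], [0.927, -0.375, 0.001], [-0.0, -0.002, -1.0]]
ft_force: [-0.2, 0.3, -0.4]
grip_width: 0.0467
gripper_force: 0.0
```

Request:
servo_tool(deltas="0.4 0 0 -40 0 0 0; 0.2 0 0 -40 0 0 0; 0 0 0 0 0 0 0; 0 0 0 0 0 0 0")

```text
time_s: 39.72
position: [0.6633, -0.198, 0.3062]
tool_rot: [[0.375, 0.927, 0.005], [0.927, -0.375, -0.003], [-0.001, 0.006, -1.0]]
ft_force: [0.5, -0.4, -0.6]
grip_width: 0.0001
gripper_force: 0.0
```

```bash
python3 - <<'E'
from h import *
np.set_printoptions(precision=4,suppress=True)
o=env.observe();print(o["time_s"],o["position"],o["tool_rot"][:2],o["q"])
s=shot("scene");p=shot("top");np.save("scene1.npy",s,allow_pickle=True);np.save("top1.npy",p,allow_pickle=True)
X=cloud(s);m=(np.hypot(X[...,0]-.663,X[...,1]+.196)<.03)
for a,b in((.055,.065),(.07,.1),(.11,.13),(.13,.155),(.155,.2)):
    Q=X[m&(X[...,2]>a)&(X[...,2]<b)]
    if len(Q): print(a,len(Q),Q.mean(0),Q.min(0),Q.max(0))
A=np.array([.5025,.086]);M=np.array([[.983,-.185],[.185,.983]])
for n,q in(("scene",s),("top",p)):
    for k in("lid_hinge","lid_tab","collar_grip"):
        print(n,k,[(np.round(b["uv"],1).tolist(),round(b["conf"],2),np.r_[M@(dep(q,b["uv"])[:2]-A),dep(q,b["uv"])[2]]) for b in env.spot_point(k,q)][:2])
# lid plane fit in mill frame: y,z
for n,q in(("scene",s),("top",p)):
    C=cloud(q)[q["depth"]>0];C=C[np.hypot(C[:,0]-.53,C[:,1]-.18)<.13];Y=np.c_[(C[:,:2]-A)@M.T,C[:,2]]
    L=Y[(Y[:,2]>.14)&(np.abs(Y[:,0])<.06)]
    th=np.degrees(np.arctan2(L[:,2]-.121,-(L[:,1]-.068)));print(n,len(L),np.percentile(th,[2,25,50,75,98]),L[:,2].max())
E
```

```text
39.7167 [ 0.6633 -0.198   0.3062] [[ 0.3748  0.9271  0.0053]
 [ 0.9271 -0.3748 -0.0028]] [-26.3876  35.9077  37.9559  -0.0088 105.7907  -4.3796]
0.055 99 [ 0.6611 -0.1943  0.0596] [ 0.6448 -0.2107  0.055 ] [ 0.6764 -0.1782  0.0646]
0.07 48 [ 0.6619 -0.193   0.0849] [ 0.6564 -0.1973  0.0701] [ 0.6651 -0.1901  0.1   ]
0.11 71 [ 0.6641 -0.1895  0.1203] [ 0.655  -0.2045  0.1101] [ 0.6719 -0.1834  0.13  ]
0.13 90 [ 0.6641 -0.1902  0.1425] [ 0.6533 -0.207   0.1303] [ 0.6711 -0.1838  0.1548]
0.155 126 [ 0.6618 -0.1932  0.166 ] [ 0.6512 -0.2065  0.1552] [ 0.6719 -0.183   0.1719]
scene lid_hinge []
scene lid_tab [([444.2, 241.9], 0.61, array([-0.0092,  0.1231,  0.2376]))]
scene collar_grip [([437.2, 270.3], 0.76, array([0.0031, 0.1329, 0.1771]))]
top lid_hinge [([262.4, 256.7], 0.69, array([-0.0814,  0.0035,  0.6193]))]
top lid_tab [([230.9, 240.9], 0.64, array([-0.0045,  0.1231,  0.2621]))]
top collar_grip [([235.6, 243.4], 0.62, array([-0.0052,  0.1147,  0.2463]))]
scene 2174 [ 79.351   81.8419 111.597  121.6768 139.9428] 0.5857715618175813
top 1201 [ 80.6271 104.7111 107.5181 109.9441 136.6082] 0.6080365796875455
```

```bash
python3 - <<'E'
from h import *
np.set_printoptions(precision=4,suppress=True)
A=np.array([.5025,.086]);M=np.array([[.983,-.185],[.185,.983]])
def W(mx,my,z,*r): return (*(A+M.T@np.array([mx,my])),z,*r)
plan((.60,-.02,.35,79,0),W(0,.175,.34,79.3,0),W(0,.165,.25,79.3,0,30))
prev=np.array([.165,.25]);P=[(.150,.238)]
for t in np.arange(110,89,-5): 
    a=np.radians(t);P.append((.068-.152*np.cos(a)+.005*np.sin(a)+.011-.002,.238+(110-t)/20*.021))
for t in np.arange(85,-1,-5):
    a=np.radians(t);P.append((.068-.138*np.cos(a)+.005*np.sin(a)+.011-.001*np.sin(a),.121+.138*np.sin(a)+.005*np.cos(a)-.001*np.cos(a)))
for p in P:
    d=np.array(p)-prev;prev=np.array(p);print("0 %.1f 0 %.1f 0 0 0;"%(d[0]*1000,-d[1]*1000),p[0].round(4) if hasattr(p[0],'round') else p[0],round(float(p[1]),4))
E
```

```text
0 28.2 -25.0 -9.5 0 0 -0.038; 0 29.2 -23.9 -9.5 0 0 -0.038; 0 30.1 -22.8 -9.5 0 0 -0.038; 0 30.9 -21.6 -9.4 0 0 -0.038; 0 31.6 -20.4 -9.5 0 0 -0.038; 0 32.5 -14.7 1.3 0 0 -0.001; 0 32.6 -14.7 1.3 0 0 -0.001; 0 32.6 -14.6 1.3 0 0 -0.001
0 32.6 -14.6 1.3 0 0 -0.001; 0 32.6 -14.5 1.3 0 0 -0.001; 0 32.6 -14.5 1.3 0 0 -0.001; 0 32.6 -14.5 1.2 0 0 -0.001; 0 32.6 -14.5 1.3 0 0 -0.001; 0 -2.5 0 22.5 0 0 0; 0 -2.5 0 22.5 0 0 0; 0 -2.5 0.1 22.5 0 0 0
0 -2.5 0 22.5 0 0 0
17 rows; end [0.533  0.2482 0.25  ]
0 -15.0 0 12.0 0 0 0; 0.15 0.238
0 -16.3 0 -0.0 0 0 0; 0.1337 0.238
0 -12.5 0 -5.3 0 0 0; 0.1212 0.2432
0 -12.9 0 -5.3 0 0 0; 0.1083 0.2485
0 -13.1 0 -5.2 0 0 0; 0.0952 0.2537
0 -13.2 0 -5.3 0 0 0; 0.082 0.259
0 -11.0 0 0.2 0 0 0; 0.071 0.2588
0 -12.0 0 1.2 0 0 0; 0.059 0.2576
0 -11.8 0 2.3 0 0 0; 0.0471 0.2553
0 -11.6 0 3.3 0 0 0; 0.0356 0.252
0 -11.3 0 4.3 0 0 0; 0.0243 0.2478
0 -10.8 0 5.2 0 0 0; 0.0135 0.2425
0 -10.3 0 6.2 0 0 0; 0.0031 0.2363
0 -9.8 0 7.1 0 0 0; -0.0066 0.2293
0 -9.1 0 7.9 0 0 0; -0.0158 0.2214
0 -8.4 0 8.6 0 0 0; -0.0241 0.2128
0 -7.6 0 9.3 0 0 0; -0.0317 0.2034
0 -6.8 0 10.0 0 0 0; -0.0385 0.1935
0 -5.9 0 10.5 0 0 0; -0.0444 0.1829
0 -4.9 0 11.0 0 0 0; -0.0493 0.172
0 -4.0 0 11.4 0 0 0; -0.0533 0.1606
0 -2.9 0 11.7 0 0 0; -0.0562 0.1489
0 -1.9 0 11.9 0 0 0; -0.0581 0.137
0 -0.9 0 12.0 0 0 0; -0.059 0.125
```

Request:
servo_tool(deltas="0 28 -25 -9.5 0 0 -0.038; 0 29 -24 -9.5 0 0 -0.038; 0 30 -23 -9.5 0 0 -0.038; 0 31 -21.5 -9.5 0 0 -0.038; 0 31.5 -20.5 -9.5 0 0 -0.038; 0 32.5 -14.7 1 0 0 0; 0 32.5 -14.7 1 0 0 0; 0 32.5 -14.7 1 0 0 0")

```text
time_s: 40.78
position: [0.5742, 0.0854, 0.3478]
tool_rot: [[0.193, 0.981, 0.0], [0.981, -0.193, -0.0], [0.0, 0.0, -1.0]]
ft_force: [0.8, 0.2, -0.9]
grip_width: 0.0
gripper_force: 0.0
```

Request:
servo_tool(deltas="0 32.5 -14.6 1 0 0 0; 0 32.5 -14.6 1 0 0 0; 0 32.5 -14.6 1 0 0 0; 0 32.5 -14.6 1 0 0 0; 0 32.5 -14.6 1 0 0 0; 0 0 0 0 0 0 0; 0 0 0 0 0 0 0")

```text
time_s: 41.37
position: [0.5341, 0.2588, 0.3424]
tool_rot: [[0.19, 0.982, -0.0], [0.982, -0.19, -0.0], [-0.0, -0.0, -1.0]]
ft_force: [0.0, -0.1, 0.1]
grip_width: 0.0001
gripper_force: 0.0
```

```bash
python3 - <<'E'
from h import *
np.set_printoptions(precision=4,suppress=True)
A=np.array([.5025,.086]);M=np.array([[.983,-.185],[.185,.983]])
o=env.observe();print(o["time_s"],o["position"],o["tool_rot"]);print("mill",M@(np.array(o["position"][:2])-A))
p=shot("wrist");Q=cloud(p)[p["depth"]>0];Y=np.c_[(Q[:,:2]-A)@M.T,Q[:,2]]
for a in np.arange(.2,.275,.01):
    s=Y[(abs(Y[:,2]-a-.005)<.005)&(abs(Y[:,0])<.03)&(Y[:,1]>.07)&(Y[:,1]<.15)]
    if len(s): print(round(a+.005,3),len(s),np.percentile(s[:,1],[5,50,95]),s[:,0].min(),s[:,0].max())
print([(np.round(b["uv"],1).tolist(),round(b["conf"],2),np.r_[M@(dep(p,b["uv"])[:2]-A),dep(p,b["uv"])[2]]) for b in env.spot_point("lid_tab",p)][:2])
def W(mx,my,z,*r): return (*(A+M.T@np.array([mx,my])),z,*r)
plan(W(0,.165,.25,79.3,0,30))
E
```

```text
41.3667 [0.5341 0.2588 0.3424] [[ 0.1899  0.9818 -0.0005]
 [ 0.9818 -0.1899 -0.0002]
 [-0.0003 -0.0004 -1.    ]]
mill [-0.0009  0.1757]
0.205 574 [0.1081 0.1173 0.1219] -0.029869086809556945 0.029951193391590993
0.215 58 [0.1079 0.1134 0.121 ] -0.029792545931776115 0.029943837756565516
0.225 105 [0.1082 0.1141 0.1167] -0.029974797442418263 0.02995939734836578
0.235 6 [0.1083 0.1094 0.112 ] 0.02755635786397204 0.029280595739485212
[([439.1, 425.5], 0.36, array([0.0365, 0.1682, 0.4028]))]
0 -2.2 0 23.1 0 0 -0.002; 0 -2.2 -0.1 23.2 0 0 -0.002; 0 -2.2 0 23.1 0 0 -0.002; 0 -2.2 -0.1 23.2 0 0 -0.002
4 rows; end [0.533  0.2482 0.25  ]
```

Request:
servo_tool(deltas="0 -3 0 23 0 0 0; 0 -3 0 23 0 0 0; 0 -2 0 23 0 0 0; 0 -2 0 23 0 0 0; 0 -15 0 12 0 0 0; 0 -8 0 0 0 0 0; 0 -8 0 0 0 0 0; 0 0 0 0 0 0 0")

```text
time_s: 42.13
position: [0.5274, 0.2155, 0.2401]
tool_rot: [[0.195, 0.981, 0.002], [0.981, -0.195, 0.0], [0.001, 0.002, -1.0]]
ft_force: [-0.2, -0.3, -0.2]
grip_width: -0.0001
gripper_force: 0.0
```

Request:
servo_tool(deltas="0 -12.5 0 -5 0 0 0; 0 -13 0 -5 0 0 0; 0 -13 0 -5 0 0 0; 0 -13 0 -5 0 0 0; 0 0 0 0 0 0 0")

```text
time_s: 42.55
position: [0.517, 0.1643, 0.2605]
tool_rot: [[0.195, 0.981, 0.003], [0.981, -0.195, -0.001], [-0.0, 0.003, -1.0]]
ft_force: [-0.1, 1.2, 0.7]
grip_width: 0.0003
gripper_force: 0.0
```

Request:
servo_tool(deltas="0 -10 0 1.5 0 0 0; 0 -12 0 1.5 0 0 0; 0 -12 0 2.5 0 0 0; 0 -11.5 0 3.5 0 0 0; 0 -11.3 0 4.3 0 0 0; 0 -10.8 0 5.2 0 0 0; 0 -10.3 0 6.2 0 0 0; 0 0 0 0 0 0 0")

```text
time_s: 43.22
position: [0.501, 0.0882, 0.2324]
tool_rot: [[0.195, 0.981, -0.003], [0.981, -0.195, -0.001], [-0.001, -0.003, -1.0]]
ft_force: [0.8, -0.6, -0.3]
grip_width: 0.0001
gripper_force: 0.0
```

```bash
python3 - <<'E'
from h import *
np.set_printoptions(precision=4,suppress=True)
A=np.array([.5025,.086]);M=np.array([[.983,-.185],[.185,.983]])
o=env.observe();print(o["time_s"],o["position"],o["ft_force"],"mill",M@(np.array(o["position"][:2])-A))
for n in("top","scene"):
    p=shot(n);C=cloud(p)[p["depth"]>0];Y=np.c_[(C[:,:2]-A)@M.T,C[:,2]]
    L=Y[(Y[:,2]>.128)&(abs(Y[:,0])<.05)&(abs(Y[:,0])>.038)&(Y[:,1]>-.1)&(Y[:,1]<.2)]
    th=np.degrees(np.arctan2(L[:,2]-.121,-(L[:,1]-.068)));r=np.hypot(L[:,2]-.121,L[:,1]-.068);k=(r<.12)&(r>.03)
    print(n,k.sum(),np.percentile(th[k],[10,50,90]) if k.sum() else 0)
E
```

```text
43.2167 [0.501  0.0882 0.2324] [ 0.8462 -0.5513 -0.2773] mill [-0.0019  0.0019]
top 0 0
scene 364 [55.5102 57.9312 64.9078]
```

Request:
servo_tool(deltas="0 -9.8 0 6 0 0 0; 0 -9 0 7 0 0 0; 0 -8.4 0 8 0 0 0; 0 -7.6 0 9 0 0 0; 0 -6.8 0 10 0 0 0; 0 -6 0 10.5 0 0 0; 0 -5 0 11 0 0 0; 0 -4 0 11.5 0 0 0")

```text
time_s: 43.98
position: [0.4906, 0.0335, 0.16]
tool_rot: [[0.193, 0.981, -0.0], [0.981, -0.193, -0.0], [-0.001, -0.0, -1.0]]
ft_force: [0.4, 0.3, 1.2]
grip_width: -0.0005
gripper_force: 0.4
```

Request:
servo_tool(deltas="0 -3 0 11.5 0 0 0; 0 -2 0 9 0 0 0; 0 -1 0 6 0 0 0; 0 0 0 3 0 0 0; 0 0 0 0 0 0 0")

```text
time_s: 44.4
position: [0.4895, 0.0286, 0.1309]
tool_rot: [[0.193, 0.981, -0.001], [0.981, -0.193, 0.0], [-0.0, -0.001, -1.0]]
ft_force: [0.8, 0.4, 0.9]
grip_width: -0.0002
gripper_force: 0.0
```

Request:
servo_tool(deltas="0 0 0 3 0 0 0; 0 0 0 2 0 0 0; 0 0 0 1 0 0 0; 0 0 0 0 0 0 0; 0 0 0 0 0 0 0")

```text
time_s: 44.82
position: [0.49, 0.0287, 0.126]
tool_rot: [[0.193, 0.981, 0.001], [0.981, -0.193, -0.0], [-0.0, 0.001, -1.0]]
ft_force: [-1.8, 0.5, 3.9]
grip_width: 0.0001
gripper_force: 2.3
```

Request:
servo_tool(deltas="0 0 0 1.5 0 0 0; 0 0 0 1 0 0 0; 0 0 0 0 0 0 0; 0 0 0 0 0 0 0")

```text
time_s: 45.15
position: [0.4901, 0.0287, 0.1257]
tool_rot: [[0.192, 0.981, 0.003], [0.981, -0.192, -0.001], [-0.0, 0.003, -1.0]]
ft_force: [-9.8, -0.2, 27.2]
grip_width: 0.0
gripper_force: 14.0
```

Request:
servo_tool(deltas="0 0 0 -30 0 0 0; 0 0 0 -40 0 0 0; 0.5 20 0 -40 0 0 0; 0.5 20 0 -35 0 0 0; 0.6 20 0 0 0 0 0; 0.6 0 0 0 0 0 0; 0.6 0 0 0 0 0 0")

```text
time_s: 45.73
position: [0.5009, 0.0868, 0.265]
tool_rot: [[0.191, 0.982, -0.0], [0.982, -0.191, -0.0], [-0.0, -0.0, -1.0]]
ft_force: [-0.8, -0.3, 0.1]
grip_width: 0.051
gripper_force: 0.0
```

```bash
python3 - <<'E'
from h import *
np.set_printoptions(precision=4,suppress=True)
A=np.array([.5025,.086]);M=np.array([[.983,-.185],[.185,.983]])
o=env.observe();print(o["time_s"],o["position"],o["tool_rot"][:2],o["q"])
p=shot("wrist");np.save("w16.npy",p,allow_pickle=True);save(p,"w16.png",(150,40,490,340),2)
hsv=cv2.cvtColor(p["img"],cv2.COLOR_RGB2HSV)
m=(((hsv[...,0]<8)|(hsv[...,0]>172))&(hsv[...,1]>150)&(hsv[...,2]>60))
X=cloud(p);m&=(np.hypot(X[...,0]-A[0],X[...,1]-A[1])<.05)&(X[...,2]>.155)
Q=X[m];r=cv2.minAreaRect(Q[:,:2].astype(np.float32));print(m.sum(),Q[:,2].mean(),r)
c=Q[:,:2].mean(0);e=np.linalg.svd(Q[:,:2]-c,full_matrices=False)[2][0];print("c",c,"dir deg",yaw2(e)%180)
L=X[(np.abs(X[...,2]-.126)<.012)];Y=np.c_[(L[:,:2]-A)@M.T,L[:,2]];k=np.hypot(Y[:,0],Y[:,1])<.056
k&=np.hypot(Y[:,0],Y[:,1])>.036
print("lid plane z vs y",np.polyfit(Y[k,1],Y[k,2],1))
E
```

```text
45.7333 [0.5009 0.0868 0.265 ] [[ 0.1911  0.9816 -0.0005]
 [ 0.9816 -0.1911 -0.0001]] [-3.5337 16.2686 77.067  -0.008  86.6908  7.4858]
1763 0.16137873834742544 ((0.5041625499725342, 0.0852898508310318), (0.01467413455247879, 0.0699019506573677), 70.42552185058594)
c [0.5027 0.0872] dir deg 161.2749610352033
lid plane z vs y [-0.0013  0.1265]
```

View pics/w16.png

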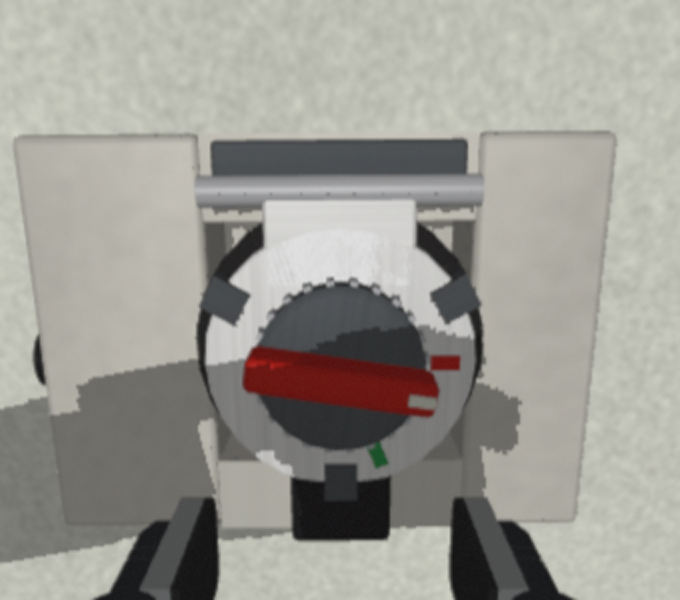

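Request:
servo_tool(deltas="0.45 0 0 0 0 0 -0.12; 0.45 0 0 0 0 0 -0.12; 0.45 0 0 0 0 0 -0.12; 0.45 0 0 0 0 0 -0.12; 0.45 0 0 0 0 0 -0.12; 0.45 0 0 0 0 0 -0.12; 0.45 0 0 0 0 0 -0.12; 0.45 0 0 0 0 0 -0.12")

```text
time_s: 46.45
position: [0.5008, 0.0853, 0.2642]
tool_rot: [[-0.697, 0.717, -0.002], [0.717, 0.697, -0.0], [0.002, -0.002, -1.0]]
ft_force: [-0.4, -0.6, 0.8]
grip_width: 0.0384
gripper_force: 0.0
```

Request:
servo_tool(deltas="0.45 0 0 0 0 0 -0.12; 0.45 0 0 0 0 0 -0.12; 0.45 0 0 0 0 0 -0.12; 0.45 0 0 0 0 0 -0.12; 0.45 0 0 30 0 0 0; 0.45 0 0 30 0 0 0; 0.45 0 0 0 0 0 0; 0.45 0 0 0 0 0 0")

```text
time_s: 47.12
position: [0.5005, 0.0855, 0.2044]
tool_rot: [[-0.947, 0.32, -0.004], [0.32, 0.947, 0.0], [0.004, -0.001, -1.0]]
ft_force: [0.4, -1.1, 0.6]
grip_width: 0.0382
gripper_force: 0.0
```

```bash
python3 - <<'E'
from h import *
o=env.observe();print(o["position"],yaw2(np.array(o["tool_rot"])[:,0]),o["q"])
plan((.503,.0862,.146,161.2,.45,30))
E
```

```text
[0.50050635 0.08553264 0.20442982] 161.32640780958963 [-3.67944818e+00  1.89695303e+01  8.34620642e+01 -5.46328211e-03
  7.77928604e+01 -7.50048092e+01]
0.45 -1.2 0.7 29.2 -0.001 -0.002 0.001; 0.45 -1.1 0.8 29.2 -0.001 -0.002 0.001
2 rows; end [0.503  0.0862 0.146 ]
```

Request:
servo_tool(deltas="0.45 -1 0.8 29 0 0 0; 0.45 -1 0.7 29 0 0 0; 0.45 0 0 0 0 0 0; 0.45 0 0 0 0 0 0; 0 0 0 0 0 0 0; 0 0 0 0 0 0 0; 0 0 0 0 0 0 0; 0 0 0 0 0 0 0", newtons=60)

```text
time_s: 47.78
position: [0.5041, 0.0852, 0.1499]
tool_rot: [[-0.948, 0.319, 0.003], [0.319, 0.948, -0.004], [-0.004, -0.003, -1.0]]
ft_force: [-3.4, -10.4, 8.4]
grip_width: 0.0122
gripper_force: 60.0
```

Request:
servo_tool(deltas="0 0 0 0 0 0 0.11; 0 0 0 0 0 0 0.11; 0 0 0 0 0 0 0.11; 0 0 0 0 0 0 0.11; 0 0 0 0 0 0 0.11; 0 0 0 0 0 0 0.11; 0 0 0 0 0 0 0.11; 0 0 0 0 0 0 0.11")

```text
time_s: 48.45
position: [0.5036, 0.0846, 0.1499]
tool_rot: [[-0.353, 0.936, 0.002], [0.936, 0.353, -0.005], [-0.006, -0.0, -1.0]]
ft_force: [-7.6, -14.4, 9.8]
grip_width: 0.0121
gripper_force: 60.2
```

Request:
servo_tool(deltas="0 0 0 0 0 0 0.09; 0 0 0 0 0 0 0.06; 0 0 0 0 0 0 0.03; 0 0 0 0 0 0 0; 0 0 0 0 0 0 0")

```text
time_s: 48.87
position: [0.5035, 0.0846, 0.1499]
tool_rot: [[-0.185, 0.983, 0.001], [0.983, 0.185, -0.006], [-0.006, 0.0, -1.0]]
ft_force: [-7.2, -13.5, 10.5]
grip_width: 0.0123
gripper_force: 60.2
```

```bash
python3 - <<'E'
from h import *
o=env.observe();print(o["position"],yaw2(np.array(o["tool_rot"])[:,0]),o["wrist_torque"],o["ft_force"],o["gripper_force"])
E
```

```text
[0.50345538 0.08455897 0.14986643] 100.6511091173255 [-2.40541916  1.27024986  0.02455097] [ -7.23290652 -13.48483037  10.46320161] 60.245139598846436
```

Request:
servo_tool(deltas="0 0 0 0 0 0 0.03; 0 0 0 0 0 0 0.03; 0 0 0 0 0 0 0; 0 0 0 0 0 0 0")

```text
time_s: 49.2
position: [0.5034, 0.0845, 0.1499]
tool_rot: [[-0.128, 0.992, 0.001], [0.992, 0.128, -0.006], [-0.006, 0.001, -1.0]]
ft_force: [-8.7, -13.8, 10.2]
grip_width: 0.0123
gripper_force: 64.4
```

```bash
python3 - <<'E'
from h import *
o=env.observe();print(o["position"],yaw2(np.array(o["tool_rot"])[:,0]),o["wrist_torque"],o["ft_force"],o["gripper_force"])
E
```

```text
[0.50342239 0.08453979 0.14985931] 97.36140353211164 [-2.4775982   1.24799042  1.25347548] [ -8.65877334 -13.76158     10.18215074] 64.43551913020201
```

Request:
servo_tool(deltas="0.45 0 0 0 0 0 0; 0.45 0 0 0 0 0 0; 0.45 0 0 0 0 0 0; 0.45 0 0 -30 0 0 0; 0.45 0 0 -40 0 0 0; 0.45 0 0 -40 0 0 0; 0.45 0 0 0 0 0 0; 0.45 0 0 0 0 0 0")

```text
time_s: 49.87
position: [0.5043, 0.0872, 0.2596]
tool_rot: [[-0.126, 0.992, 0.005], [0.992, 0.126, -0.0], [-0.001, 0.005, -1.0]]
ft_force: [-0.2, 0.3, -1.2]
grip_width: 0.0384
gripper_force: 0.0
```

```bash
python3 - <<'E'
from h import *
np.set_printoptions(precision=4,suppress=True)
A=np.array([.5025,.086]);M=np.array([[.983,-.185],[.185,.983]])
o=env.observe();print(o["time_s"],o["position"],o["ft_force"])
p=shot("wrist");hsv=cv2.cvtColor(p["img"],cv2.COLOR_RGB2HSV)
m=(((hsv[...,0]<8)|(hsv[...,0]>172))&(hsv[...,1]>150)&(hsv[...,2]>60))
X=cloud(p);m&=(np.hypot(X[...,0]-A[0],X[...,1]-A[1])<.05)&(X[...,2]>.155)
Q=X[m];print(m.sum(),cv2.minAreaRect(Q[:,:2].astype(np.float32)))
c=Q[:,:2].mean(0);e=np.linalg.svd(Q[:,:2]-c,full_matrices=False)[2][0];d=yaw2(e)%180;print("bar",d,"collar",np.radians((-10.7-d)%180))
L=X[(np.abs(X[...,2]-.126)<.012)];Y=np.c_[(L[:,:2]-A)@M.T,L[:,2]];k=(np.hypot(Y[:,0],Y[:,1])<.056)&(np.hypot(Y[:,0],Y[:,1])>.036)
print("lid",np.polyfit(Y[k,1],Y[k,2],1))
s=shot("scene");X=cloud(s);Q=X[(np.hypot(X[...,0]-.663,X[...,1]+.196)<.03)&(X[...,2]>.155)&(X[...,2]<.2)];print("rod",len(Q),Q.mean(0),Q.max(0))
E
```

```text
49.8667 [0.5043 0.0872 0.2596] [-0.2115  0.3239 -1.1882]
1695 ((0.5039194226264954, 0.08621111512184143), (0.013644223101437092, 0.07022916525602341), 10.400334358215332)
bar 100.46981338200573 collar 1.2013133812461405
lid [-0.001   0.1265]
rod 125 [ 0.662  -0.1933  0.1664] [ 0.6711 -0.1841  0.1713]
```

```bash
python3 -c "
from rig import env
print(env.close_job())"
```

```text
the job is handed in; nothing more can be done
None
```

I handed the job in: all five tablets are in the jar, the beads were stirred for over three turns, the rod is back upright in the smallest stand, the lid is shut flat, and the collar is at its stop (about 1.20 rad). The one thing I could not confirm is that each bead moved more than 10 mm, because the beads look alike and two ended within about 9 mm of a starting spot; the hand-in gave no verdict.

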